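# Tighten a doughnut filler's pump cover in cross order

## Task

The cover plate of the jam filler's pump is on, its four nuts run down by hand. Give each nut about half a turn clockwise, going crosswise (after the first nut the one diagonally opposite it, then the other two), each until it stops hand-snug on its stud's shoulder, so that the plate goes home evenly; go by feel and do not force any nut past its stop. Leave the jug, bowl, pastry ring and spoon where they stand.

Things in the scene. Friction and masses are not known exactly. Their poses are not given: they have to be found in the camera images.
- pump: White bench filling machine for jam doughnuts, hopper off; fixed to the board. Origin: centre of its underside, on the board; its x points away from the robot, y left, z up (yaw within 0.3). Drive box 200 x 180 mm, top 56 mm up; on it a round steel pump case, flat top face 96 mm up. Steel inlet stub at +y to 113 mm, twin filling nozzles at -y to 195 mm, both 77 mm up.
- plate: Round aluminium cover plate, 160 mm across, 10 mm thick, lying on a soft brick-red silicone seal over the pump case, 2.8 mm proud of the case at the start. Origin: centre of its underside, 98.8 mm above the board at the start; z up. Four upright threaded studs pass through it at the corners of a 96 mm square. It sinks as the nuts are tightened, to the case face 96 mm up, where it sits metal on metal.
- nut_a: Hand nut (steel hub, blue grip bar) on the far left stud (seen from the robot), diagonally opposite nut_c. All four nuts: origin on the stud's axis at the underside, about 109 mm above the board at the start and 106 mm when home; x along the grip bar, z up. Bar 48 mm long, 10 mm thick, from 14 to 34 mm above the origin, on a round hub 25 mm wide. Tightens clockwise seen from above, sinks 6 mm a turn; nut_b tells how it feels.
- nut_b: Hand nut (steel hub, blue grip bar) on the far right stud (seen from the robot), diagonally opposite nut_d. All four: run down by hand to the plate at the start. Each turns on with a drag under 0.15 Nm until it bottoms on its stud's shoulder, somewhere between 155 and 205 degrees on, different for each; there it is home and stops dead, and the torque shoots up (15 Nm per rad of stud twist). It stays where it is left.
- nut_c: Hand nut (steel hub, blue grip bar) on the near right stud (seen from the robot), diagonally opposite nut_a. Same form, thread and feel as nut_a and nut_b. At the start the bar lies within 1 rad of the pump's x axis.
- nut_d: Hand nut (steel hub, blue grip bar) on the near left stud (seen from the robot), diagonally opposite nut_b. Same form, thread and feel as nut_a and nut_b. At the start the bar lies within 1 rad of the pump's x axis.
- stud_a (a joint): Twist (rad, growing clockwise) of the far left stud, under nut_a: 0 unloaded, 0.067 per Nm of tightening torque. A hand-snug nut has felt 0.4 to 1.2 Nm; over 1.8 Nm (0.12 rad) the stud is overstrained. It springs back when the nut is let go.
- stud_b (a joint): Twist (rad, growing clockwise) of the far right stud, under nut_b: 0 unloaded, 0.067 per Nm of tightening torque. A hand-snug nut has felt 0.4 to 1.2 Nm; over 1.8 Nm (0.12 rad) the stud is overstrained. It springs back when the nut is let go.
- stud_c (a joint): Twist (rad, growing clockwise) of the near right stud, under nut_c: 0 unloaded, 0.067 per Nm of tightening torque. A hand-snug nut has felt 0.4 to 1.2 Nm; over 1.8 Nm (0.12 rad) the stud is overstrained. It springs back when the nut is let go.
- stud_d (a joint): Twist (rad, growing clockwise) of the near left stud, under nut_d: 0 unloaded, 0.067 per Nm of tightening torque. A hand-snug nut has felt 0.4 to 1.2 Nm; over 1.8 Nm (0.12 rad) the stud is overstrained. It springs back when the nut is let go.
- jug: Glass measuring jug, 108 mm across the rim, 135 mm tall, glass handle at its +y; 0.55 kg. Origin: centre of its underside. To be left alone.
- bowl: Orange plastic bowl, 144 mm across, 62 mm high. Origin: centre of its underside. To be left alone.
- pastry_ring: Stainless steel pastry ring, 90 mm across, 45 mm high. Origin: centre of its underside. To be left alone.
- spoon: Wooden spoon, 280 mm long, 12 mm thick, lying crosswise between the robot and the pump. Origin: on the handle, mid-length, on the board. To be left alone.

How it is judged:
By the outcome, as a careful person would: the job done as asked, in the order asked, and still so for the second after the job is handed in, with the robot touching nothing.
It also fails if it takes over 72 s, if anything falls off the work surface, if the arm or the gripper's body presses on something with over 40 N, if the wrist force passes 120 N, or if a joint passes its speed limit or range.

## Robot

A 7-joint arm with a two-finger parallel gripper is mounted at the origin on the work surface. World frame = base frame: x ahead of the robot, y to its left, z up, the work surface at z = 0. Lengths are in m, angles in rad, forces in N, time in s.
With the tool pointing down it reaches from about 0.4 to 0.85 m from the base axis. Payload 10.4 kg.
Tool frame: the origin (TCP) lies midway between the tips of the shut fingers; the grasp point (between the pads) lies 19 mm behind it (grip_point_offset is the distance from the TCP to the grasp point, in m); y points along the fingers, z is the direction in which the jaws open and shut, and the axes are right-handed (so a half turn about y gives the same grasp; the last joint's range is limited). The gripper opens to 85 mm and grips with 20 to 120 N. Pads are 22 mm wide; open, the fingers measure 114 mm over their backs; the gripper's body (76 mm by 85 mm) begins 54 mm behind the grasp point. The pads swing forward as they close: fully open they stand 13 mm farther back than shut.
Start: joints at [1.141, 0.332, -0.065, 1.46, 0.022, 1.35, -0.088], TCP at [0.247, -0.574, 0.231] pointing down, gripper open.
Joint ranges: [-2.6, 2.6], [-0.5, 2.12], [-1.47, 1.34], [0.16, 2.42], [-1.27, 4.41], [0.06, 2.06], [-2.6, 2.6]. Speed limits (rad/s): [2.22, 2.22, 2.79, 2.79, 3.14, 3.14, 3.14].

## Interface

Orientations are given as a unit quaternion [x, y, z, w].
In Python, from workcell import * gives the robot as it stands.
- The arm moves only by the tool send_rows, never from a script. Its argument "motion" is a list of rows, each a list of 7 numbers: the opening in per cent of the stroke, from 0 (shut) to 100 (fully open), then the shift along the tool's x, y, z in m, then the turn, a rotation vector about the tool's x, y, z in rad. In form: [[claw, tx, ty, tz, ax, ay, az], ...]. A call has 1 to 10 rows; each row is the pose to reach, as a shift and turn from the pose commanded when the call began, along the tool's axes at that moment; what a row does not reach only later rows make up. A row lasts 1/12 s, in which the tool goes at most 41.7 mm and 7.16 degrees, less where a joint would pass 70% of its speed; a pose out of reach is approached as far as the arm can. A call with a gripper value outside its range is refused whole. The fingers move at their own pace and stop on an object; "squeeze" is the grip in N (left out, the last holds). Time passes only in rows, so rows that repeat a pose let the fingers close. It gives the time, the measured TCP pose, the force and the opening at its end, in the units of the state.
- get_obs(): the state, without advancing time (a new reading comes with each control period).
- camera(name): name is "scene" or "side" or "wrist"; returns a dict with "pixels" (420x560x3 uint8, red, green, blue), "range_z" (420x560 float32, m along the optical axis (not along the pixel's ray), 0 where there is no reading), "fovy" (degrees; the focal length in pixels is half the picture's height over the tangent of half this angle, whatever the lens; pixels are square), "cx", "cy" (the principal point, pixels), "view" (4x4, takes a point from world to camera coordinates); the wrist camera has in their place "T_tool_cam" (4x4, takes a point from camera to tool coordinates, whose origin is the TCP and whose axes are the tool frame's). Camera axes: x right, y down, z forward; pixel columns grow to the right and rows downward; lengths in m; the calibration is good to about 2 mm. A picture is of the moment at which its call begins: read the wrist's pose just before it.
- hand_in(): hands the job in, once; it reports no verdict.
The state is a dict: "clock": time; "joint_pos": joint angles; "joint_velocities": joint speeds; "tau": joint torques, N m; "position": TCP position; "ee_rot": TCP orientation; "ft_force": force on the tool from outside, world axes, zero at the start; "torque": the same for the moment, N m; "grip_width": opening from 0.0 (shut) to 1.0 (fully open).
Only numpy, scipy, OpenCV 4.12 (cv2) and the standard library are available. Lean on these libraries where they do the work, as an engineer would, in place of code of your own. Each camera call takes 0.05 s, during which the arm holds its last target.

## Working session

There is one attempt and no reset: what is moved stays moved. The work goes in short steps, Python scripts to look and compute and a tool call to move; the robot and the scene stay as the last step left them, time stands still between calls to the robot, and variables do not carry over. Pictures are saved under pics/ and viewed, and the job is handed in when it is done.

Besides the shell and the picture viewer there is one more tool, called after "Request:" as name([rows], argument=value, ...), one row to a line, values as JSON. send_rows: Moves the arm, as the interface text tells. Its arguments: {"type":"object","properties":{"motion":{"type":"array"},"squeeze":{"type":"number"}},"required":["motion"]}

```bash
ls; mkdir -p pics; python3 - <<'E'
from workcell import *
import cv2,pickle
o=get_obs();print(o)
for n in ["scene","side","wrist"]:
    c=camera(n);pickle.dump((get_obs(),c),open(n+".pkl","wb"))
    cv2.imwrite("pics/%s0.png"%n,c["pixels"][:,:,::-1]);print(n,c["fovy"],c["cx"],c["cy"],c.get("view",c.get("T_tool_cam")))
E
```

```text
pics
{'clock': 0.0, 'joint_pos': array([ 1.14138566,  0.33290227, -0.06470527,  1.46093549,  0.02161559,
        1.34990065, -0.0885202 ]), 'joint_velocities': array([ 6.11048887e-05,  3.29645265e-04, -4.07023397e-04, -9.10443929e-04,
        1.38817386e-03, -6.21694057e-04, -1.11272658e-03]), 'tau': array([-6.98649706e-05, -6.25434923e+01,  4.93591034e-02, -3.91613531e+01,
        1.62892789e-02,  9.83509206e-03, -4.45183969e-05]), 'position': array([ 0.24714662, -0.57365155,  0.23049975]), 'ee_rot': array([-0.14297373,  0.69302397, -0.69203302,  0.14271158]), 'ft_force': array([-0.00536188, -0.34835763,  0.06889044]), 'torque': array([-0.04813196,  0.01513587,  0.01466232]), 'grip_width': 1.0020720726362324}
scene 55.0344047094051 278.8196207343756 208.49046308969199 [[-0.61849967  0.78577102  0.00469809  0.34121275]
 [ 0.6641731   0.52596334 -0.5312595  -0.35044949]
 [-0.41991934 -0.32546348 -0.84719612  1.30200807]
 [ 0.          0.          0.          1.        ]]
side 52.26938837899665 280.90313499737016 213.37200014659962 [[-0.87552784 -0.48307104  0.00966315  0.53957884]
 [-0.34652083  0.61385288 -0.70930104  0.26128039]
 [ 0.33671103 -0.62436129 -0.70483946  0.65676186]
 [ 0.          0.          0.          1.        ]]
wrist 59.21538872691931 270.92775536239094 215.06095668149788 [[-6.25665593e-04  9.58481595e-01  2.85153713e-01 -7.30864193e-02]
 [-5.40886205e-04 -2.85154052e-01  9.58481546e-01 -1.43841698e-01]
 [ 9.99999658e-01  4.45453215e-04  6.96840552e-04 -1.28114403e-03]
 [ 0.00000000e+00  0.00000000e+00  0.00000000e+00  1.00000000e+00]]
```

View pics/scene0.png

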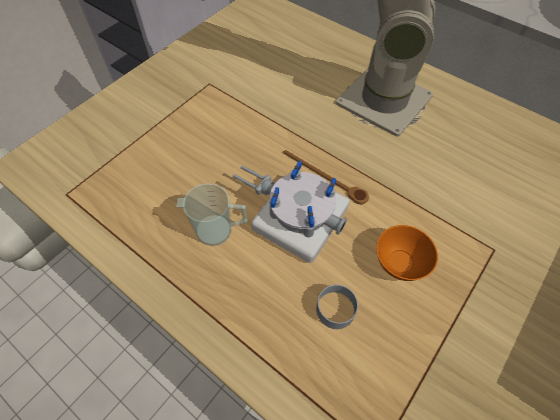

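View pics/side0.png

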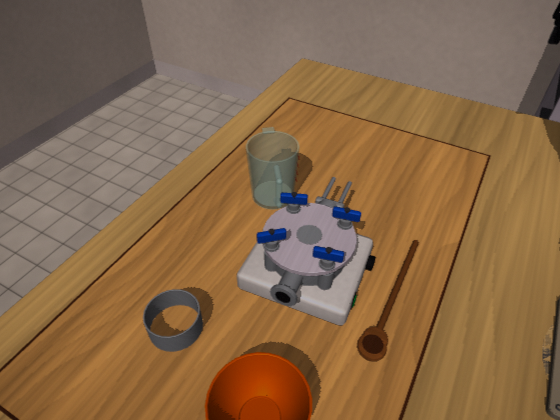

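View pics/wrist0.png

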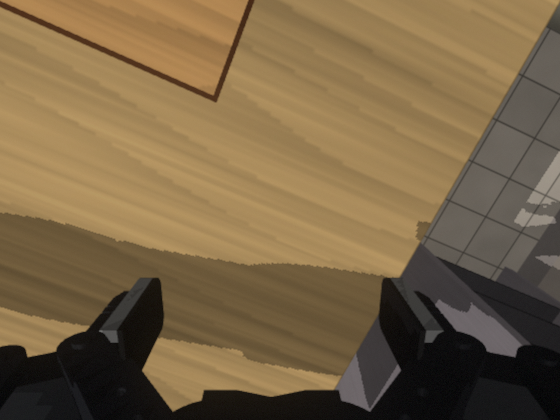

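The scene view shows four blue bars around (275-335, 170-217). The jug is at (210, 212), left of the pump in this view. The side view shows the bars at (294,198), (346,214), (272,236) and (329,254). Next I'll measure them.

```bash
cat > h.py <<'E'
import numpy as np,cv2
from scipy.spatial.transform import Rotation as R
def cloud(c,obs=None):
    p=c["pixels"];d=c["range_z"];H,W=d.shape
    f=H/2/np.tan(np.radians(c["fovy"])/2)
    u,v=np.meshgrid(np.arange(W),np.arange(H))
    X=np.stack([(u-c["cx"])/f*d,(v-c["cy"])/f*d,d],-1)
    if "view" in c: T=np.linalg.inv(c["view"])
    else:
        T=np.eye(4);T[:3,:3]=R.from_quat(obs["ee_rot"]).as_matrix();T[:3,3]=obs["position"];T=T@c["T_tool_cam"]
    return X@T[:3,:3].T+T[:3,3],f,T
def blue(c):
    h=cv2.cvtColor(c["pixels"],cv2.COLOR_RGB2HSV)
    return ((h[...,0]>100)&(h[...,0]<130)&(h[...,1]>150)&(h[...,2]>50)).astype(np.uint8)
def bars(c,obs=None,zt=None,amin=30):
    P,f,T=cloud(c,obs);m=blue(c);m[c["range_z"]<=0]=0
    n,l,s,ce=cv2.connectedComponentsWithStats(m)
    out=[]
    for i in range(1,n):
        if s[i,4]<amin: continue
        q=P[l==i];z=np.percentile(q[:,2],95)
        t=q[q[:,2]>z-0.004]
        r=cv2.minAreaRect((t[:,:2]*1000).astype(np.float32))
        mid=t[:,:2].mean(0);w,V=np.linalg.eigh(np.cov(t[:,:2].T));a=V[:,1];a=a*np.sign(a[0])
        out.append((ce[i].round(),s[i,4],z.round(4),(np.array(r[0])/1000).round(4),np.round(r[1],1),mid.round(4),np.degrees(np.arctan2(a[1],a[0])).round(1)))
    return out
E
python3 - <<'E'
import pickle
from h import *
for n in ["scene","side"]:
    o,c=pickle.load(open(n+".pkl","rb"))
    for b in bars(c):print(n,*b)
    P,_,_=cloud(c)
    for name,(u,v) in dict(scene=dict(jugtop=(205,190),board=(150,170),plate=(303,198),bowl=(407,240)),side=dict(jug=(272,142),plate=(310,235),bowl=(260,400))) [n].items(): print(n,name,P[v,u].round(4))
E
```

```text
scene [296. 170.] 66 0.1451 [0.4895 0.004 ] [46.2  7.8] [0.4895 0.0041] 13.0
scene [329. 191.] 39 0.1452 [0.4935 0.1026] [17.8  7. ] [0.4935 0.1022] 15.4
scene [273. 202.] 46 0.1453 [0.5989 0.0191] [17.5  7.8] [0.5986 0.0194] 19.4
scene [311. 221.] 43 0.145 [0.5866 0.1176] [20.7  9. ] [0.5869 0.1173] 43.3
scene jugtop [ 0.6624 -0.1403  0.1136]
scene board [ 0.6639 -0.3767  0.0029]
scene plate [0.5323 0.0578 0.1104]
scene bowl [0.4243 0.3054 0.0255]
side [294. 198.] 252 0.1432 [0.5835 0.0173] [43.8 11.8] [0.5834 0.0171] 24.1
side [346. 214.] 270 0.1435 [0.4885 0.0062] [45.8 12.1] [0.4881 0.0075] 13.0
side [271. 236.] 283 0.1435 [0.5743 0.1118] [46.2  8.7] [0.5741 0.1123] 42.2
side [328. 254.] 313 0.1435 [0.4786 0.1023] [45.6 10.8] [0.4784 0.1026] 14.4
side jug [ 0.7178 -0.1426  0.1085]
side plate [0.5288 0.0594 0.1101]
side bowl [0.4858 0.3003 0.0033]
```

```bash
python3 - <<'E'
from workcell import *
from h import *
o=get_obs();M=R.from_quat(o["ee_rot"]).as_matrix();print(M.round(3),o["clock"])
for i in (0,2):print(np.degrees(np.arctan2(M[1,i],M[0,i])))
E
```

```text
[[-0.918 -0.     0.396]
 [-0.396  0.001 -0.918]
 [ 0.    -1.    -0.001]] 0.15
-156.69142696404288
-66.69142955744113
```

Request:
send_rows([
  [35, -0.286, 0, -0.25, 0, -1.2, 0],
  [35, -0.286, 0, -0.25, 0, -1.2, 0],
  [35, -0.286, 0, -0.25, 0, -1.2, 0],
  [35, -0.286, 0, -0.25, 0, -1.2, 0],
  [35, -0.286, 0, -0.25, 0, -1.2, 0],
  [35, -0.286, 0, -0.25, 0, -1.2, 0],
  [35, -0.286, 0, -0.25, 0, -1.2, 0],
  [35, -0.286, 0, -0.25, 0, -1.2, 0],
  [35, -0.286, 0, -0.25, 0, -1.2, 0],
  [35, -0.286, 0, -0.25, 0, -1.2, 0],
], squeeze=60)

```text
clock: 0.98
position: [0.4142, -0.224, 0.2317]
ee_rot: [-0.512, 0.487, -0.487, 0.513]
ft_force: [-0.1, -0.3, 0.9]
grip_width: 0.354
```

```bash
cat > g.py <<'E'
import sys
from workcell import *
from h import *
def st(o):
    M=R.from_quat(o["ee_rot"]).as_matrix()
    return M,o["position"],np.degrees(np.arctan2(M[1,2],M[0,2]))
def goto(x,y,z,yaw,o=None):
    # yaw: desired world yaw (deg) of tool z, tool vertical
    o=o or get_obs();M,p,cy=st(o)
    d=M.T@(np.array([x,y,z])-p)
    a=np.radians(yaw);zz=np.array([np.cos(a),np.sin(a),0]);yy=np.array([0,0,-1.]);xx=np.cross(yy,zz)
    Mt=np.stack([xx,yy,zz],1);rv=R.from_matrix(M.T@Mt).as_rotvec()
    print("t",o["clock"],"pos",p.round(4),"yaw",cy.round(2),"q7",o["joint_pos"][6].round(3),"w",round(o["grip_width"],3),"F",o["ft_force"].round(2),"T",o["torque"].round(3))
    print("shift",d.round(4),"rv",rv.round(4),"dyaw",(yaw-cy+180)%360-180)
if __name__=="__main__": goto(*map(float,sys.argv[1:]))
E
python3 g.py 0.574 0.112 0.22 132
```

```text
t 0.9833 pos [ 0.4142 -0.224   0.2317] yaw 2.98 q7 0.451 w 0.354 F [-0.14 -0.32  0.95] T [ 0.016 -0.009  0.038]
shift [-0.3272  0.0122  0.1771] rv [-1.9000e-03 -2.2519e+00  1.1000e-03] dyaw 129.023165482362
```

Request:
send_rows([
  [35, -0.327, 0, 0.177, 0, -1.22, 0],
  [35, -0.327, 0, 0.177, 0, -1.22, 0],
  [35, -0.327, 0, 0.177, 0, -1.22, 0],
  [35, -0.327, 0, 0.177, 0, -1.22, 0],
  [35, -0.327, 0, 0.177, 0, -1.22, 0],
  [35, -0.327, 0, 0.177, 0, -1.22, 0],
  [35, -0.327, 0, 0.177, 0, -1.22, 0],
  [35, -0.327, 0, 0.177, 0, -1.22, 0],
  [35, -0.327, 0, 0.177, 0, -1.22, 0],
  [35, -0.327, 0, 0.177, 0, -1.22, 0],
])

```text
clock: 1.82
position: [0.5766, 0.1104, 0.2308]
ee_rot: [-0.698, 0.106, -0.105, 0.701]
ft_force: [0.0, 1.3, -0.0]
grip_width: 0.346
```

```bash
python3 g.py 0.574 0.112 0.22 132
```

```text
t 1.8167 pos [0.5766 0.1104 0.2308] yaw 72.84 q7 0.826 w 0.346 F [ 0.04  1.28 -0.01] T [0.091 0.056 0.042]
shift [-0.0029  0.0108  0.0007] rv [-5.1000e-03 -1.0325e+00  6.0000e-04] dyaw 59.16011935515843
```

Request:
send_rows([
  [35, -0.003, 0.0, 0.001, 0, -1.03, 0],
  [35, -0.003, 0.0, 0.001, 0, -1.03, 0],
  [35, -0.003, 0.0, 0.001, 0, -1.03, 0],
  [35, -0.003, 0.0, 0.001, 0, -1.03, 0],
  [35, -0.003, 0.0, 0.001, 0, -1.03, 0],
  [35, -0.003, 0.0, 0.001, 0, -1.03, 0],
  [35, -0.003, 0.0, 0.001, 0, -1.03, 0],
  [35, -0.003, 0.0, 0.001, 0, -1.03, 0],
  [35, -0.003, 0.0, 0.001, 0, -1.03, 0],
  [35, -0.003, 0.0, 0.001, 0, -1.03, 0],
])

```text
clock: 2.65
position: [0.5735, 0.1036, 0.231]
ee_rot: [-0.662, -0.248, 0.248, 0.662]
ft_force: [0.5, 0.2, -0.1]
grip_width: 0.347
```

```bash
cat > wl.py <<'E'
import sys
from workcell import *
from h import *
o=get_obs();c=camera("wrist");cv2.imwrite("pics/%s.png"%sys.argv[1],c["pixels"][:,:,::-1])
for b in bars(c,o,amin=150):print(*b)
E
python3 g.py 0.574 0.112 0.22 132; python3 wl.py w1
```

```text
t 2.65 pos [0.5735 0.1036 0.231 ] yaw 131.05 q7 1.798 w 0.347 F [ 0.45  0.16 -0.09] T [0.022 0.042 0.03 ]
shift [0.0059 0.011  0.006 ] rv [-0.0004 -0.0165 -0.0004] dyaw 0.9452281355663104
[230.  25.] 811 0.1451 [0.4991 0.009 ] [27.8  9.5] [0.5026 0.0101] 10.2
[381.  83.] 506 0.1452 [0.4672 0.0981] [20.   9.9] [0.467  0.0978] 13.4
[155. 122.] 390 0.1454 [0.5721 0.0107] [18.6  8.4] [0.572  0.0107] 23.7
[358. 126.] 438 0.1451 [0.4929 0.1051] [20.3  8.8] [0.4933 0.1049] 16.3
[149. 164.] 399 0.1454 [0.5968 0.022 ] [18.5  8.3] [0.5968 0.0229] 22.0
[276. 209.] 363 0.1453 [0.5655 0.1029] [20.2  8.6] [0.5651 0.1023] 45.4
[278. 249.] 278 0.1453 [0.5853 0.1207] [18.1  8.1] [0.5852 0.121 ] 40.4
```

View pics/w1.png

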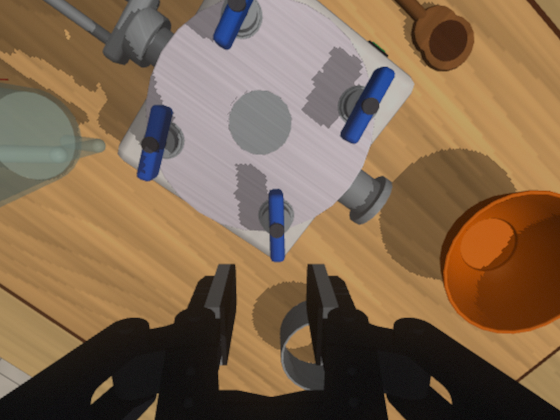

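```bash
python3 g.py 0.575 0.112 0.15 132.5
```

```text
t 2.7 pos [0.5735 0.1036 0.231 ] yaw 130.9 q7 1.795 w 0.348 F [-0.18  0.61  0.18] T [-0.046  0.037 -0.023]
shift [0.0066 0.081  0.0053] rv [-0.0004 -0.0279 -0.0003] dyaw 1.5964004830917133
```

Request:
send_rows([
  [35, 0.007, 0.02, 0.005, 0, -0.028, 0],
  [35, 0.007, 0.05, 0.005, 0, -0.028, 0],
  [35, 0.007, 0.081, 0.005, 0, -0.028, 0],
  [35, 0.007, 0.081, 0.005, 0, -0.028, 0],
  [35, 0.007, 0.081, 0.005, 0, -0.028, 0],
])

```text
clock: 3.12
position: [0.5749, 0.1119, 0.1497]
ee_rot: [-0.659, -0.255, 0.257, 0.659]
ft_force: [0.9, 0.4, 0.9]
grip_width: 0.353
```

```bash
python3 g.py 0.575 0.112 0.127 132.5; python3 wl.py w2
```

```text
t 3.1167 pos [0.5749 0.1119 0.1497] yaw 132.52 q7 1.762 w 0.353 F [0.86 0.4  0.9 ] T [ 0.02  -0.077  0.044]
shift [ 0.0002  0.0227 -0.0001] rv [-0.0016  0.0004 -0.0022] dyaw -0.02184097483686287
[414.  84.] 3118 0.1451 [0.4802 0.1014] [47.2  9.9] [0.4793 0.1009] 14.9
[ 84. 110.] 1249 0.1453 [0.5725 0.0115] [20.9  9.3] [0.5719 0.0116] 26.3
[ 71. 169.] 534 0.1455 [0.5952 0.0209] [16.5  8.8] [0.5946 0.021 ] 12.4
[267. 245.] 768 0.1451 [0.5656 0.1026] [20.3  8.5] [0.5652 0.1021] 43.6
[268. 302.] 638 0.1452 [0.5858 0.1213] [18.6  8.8] [0.5854 0.121 ] 42.4
```

View pics/w2.png

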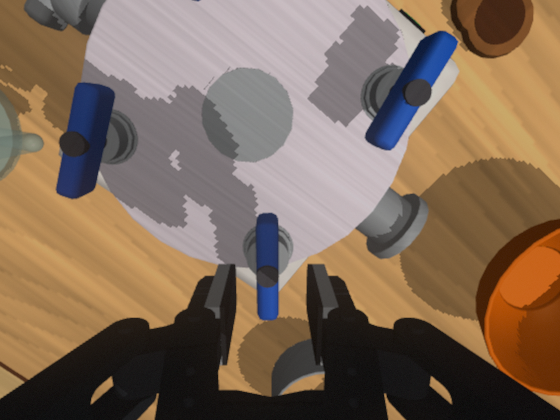

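The bar of nut_a stands upright in the picture at column 268, centred between the fingertips at columns 230 and 312. Next I'll go down and grip it.

Request:
send_rows([
  [35, 0, 0.012, 0, 0, 0, 0],
  [35, 0, 0.022, 0, 0, 0, 0],
  [35, 0, 0.022, 0, 0, 0, 0],
  [5, 0, 0.022, 0, 0, 0, 0],
  [5, 0, 0.022, 0, 0, 0, 0],
  [5, 0, 0.022, 0, 0, 0, 0],
  [5, 0, 0.022, 0, 0, 0, 0],
  [5, 0, 0.022, 0, 0, 0, 0],
], squeeze=60)

```text
clock: 3.83
position: [0.5764, 0.1115, 0.1289]
ee_rot: [0.659, 0.257, -0.256, -0.659]
ft_force: [3.0, -4.9, 1.2]
grip_width: 0.101
```

```bash
python3 g.py 0.575 0.112 0.127 132.5; python3 wl.py w3
```

```text
t 3.8333 pos [0.5764 0.1115 0.1289] yaw 132.53 q7 1.749 w 0.101 F [ 3.03 -4.95  1.17] T [-0.876 -0.615  0.017]
shift [-0.0007  0.0019  0.0014] rv [0.0016 0.0005 0.0007] dyaw -0.031437623128596215
[440.  78.] 4686 0.145 [0.4804 0.1013] [46.8 10.1] [0.4793 0.1006] 14.6
[ 64. 114.] 2489 0.1452 [0.5734 0.0118] [22.9  9.8] [0.5719 0.0118] 27.6
[ 44. 178.] 918 0.1454 [0.595  0.0205] [20.4  8.8] [0.5953 0.0214] 12.7
[270. 262.] 1108 0.1451 [0.5656 0.1025] [21.4  9.3] [0.5649 0.1019] 45.3
[271. 327.] 771 0.1453 [0.5851 0.1208] [19.5  8.6] [0.5853 0.1211] 39.1
```

View pics/w3.png

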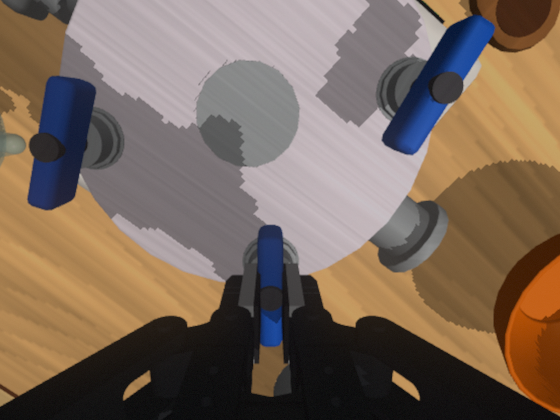

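Request:
send_rows([
  [5, 0, 0, -0.002, 0, 0.0, 0],
  [5, 0, 0.0001, -0.002, 0, 0.11, 0],
  [5, 0, 0.0002, -0.002, 0, 0.22, 0],
  [5, 0, 0.0003, -0.002, 0, 0.33, 0],
  [5, 0, 0.0004, -0.002, 0, 0.44, 0],
  [5, 0, 0.0005, -0.002, 0, 0.55, 0],
  [5, 0, 0.0006, -0.002, 0, 0.66, 0],
  [5, 0, 0.0007, -0.002, 0, 0.77, 0],
  [5, 0, 0.0008, -0.002, 0, 0.88, 0],
  [5, 0, 0.001, -0.002, 0, 1.0, 0],
])

```text
clock: 4.72
position: [0.5771, 0.1103, 0.1279]
ee_rot: [0.701, -0.092, 0.093, -0.701]
ft_force: [-0.8, -4.6, 6.8]
grip_width: 0.099
```

```bash
python3 g.py 0.5765 0.1115 0.127 -9
```

```text
t 4.7167 pos [0.5771 0.1103 0.1279] yaw 74.98 q7 0.819 w 0.099 F [-0.84 -4.58  6.83] T [-0.987  0.325  0.155]
shift [-0.0009  0.0009  0.001 ] rv [2.0000e-04 1.4657e+00 9.0000e-04] dyaw -83.97969489947417
```

Request:
send_rows([
  [5, 0, 0.0, -0.0005, 0, 0.11, 0],
  [5, 0, 0.0001, -0.001, 0, 0.22, 0],
  [5, 0, 0.0002, -0.001, 0, 0.33, 0],
  [5, 0, 0.0003, -0.001, 0, 0.44, 0],
  [5, 0, 0.0004, -0.001, 0, 0.55, 0],
  [5, 0, 0.0005, -0.001, 0, 0.66, 0],
  [5, 0, 0.0006, -0.001, 0, 0.77, 0],
  [5, 0, 0.0007, -0.001, 0, 0.88, 0],
  [5, 0, 0.0008, -0.001, 0, 1.0, 0],
])

```text
clock: 5.47
position: [0.5764, 0.1093, 0.127]
ee_rot: [0.571, -0.417, 0.417, -0.571]
ft_force: [-2.8, -4.6, 6.7]
grip_width: 0.099
```

```bash
python3 g.py 0.577 0.110 0.127 -17.5
```

```text
t 5.4667 pos [0.5764 0.1093 0.127 ] yaw 17.69 q7 -0.121 w 0.099 F [-2.83 -4.55  6.67] T [-0.96   0.768  0.136]
shift [-0.0005 -0.      0.0008] rv [0.0007 0.6142 0.0009] dyaw -35.189666490567475
```

Request:
send_rows([
  [5, 0.0004, 0.0, -0.0004, 0, 0.1, 0],
  [5, 0.0008, 0.0001, -0.0008, 0, 0.2, 0],
  [5, 0.0008, 0.0002, -0.0008, 0, 0.3, 0],
  [5, 0.0008, 0.0003, -0.0008, 0, 0.4, 0],
  [5, 0.0008, 0.0004, -0.0008, 0, 0.5, 0],
  [5, 0.0008, 0.0005, -0.0008, 0, 0.58, 0],
  [5, 0.0008, 0.0005, -0.0008, 0, 0.58, 0],
])

```text
clock: 6.05
position: [0.5757, 0.1092, 0.1264]
ee_rot: [-0.428, 0.563, -0.563, 0.428]
ft_force: [-3.2, -1.8, 5.4]
grip_width: 0.101
```

```bash
python3 g.py 0.577 0.110 0.127 -17.5
```

```text
t 6.05 pos [0.5757 0.1092 0.1264] yaw -15.5 q7 -0.67 w 0.101 F [-3.17 -1.78  5.43] T [-0.562  0.584 -0.023]
shift [-0.0012 -0.0006  0.001 ] rv [0.0007 0.0349 0.0003] dyaw -1.997890381543158
```

Request:
send_rows([
  [5, 0, 0, 0, 0, 0.035, 0],
  [5, 0, 0, 0, 0, 0.07, 0],
  [5, 0, 0.0001, 0, 0, 0.07, 0],
])

```text
clock: 6.3
position: [0.5756, 0.1092, 0.1264]
ee_rot: [-0.409, 0.577, -0.577, 0.409]
ft_force: [-4.1, -1.7, 7.9]
grip_width: 0.098
```

```bash
python3 g.py 0.577 0.110 0.127 -17.5|head -1
```

```text
t 6.3 pos [0.5756 0.1092 0.1264] yaw -19.33 q7 -0.734 w 0.098 F [-4.06 -1.69  7.94] T [-0.571  0.787  0.106]
```

Request:
send_rows([
  [5, 0, 0, 0, 0, 0.03, 0],
  [5, 0, 0, 0, 0, 0.06, 0],
  [5, 0, 0.0001, 0, 0, 0.06, 0],
])

```text
clock: 6.55
position: [0.5756, 0.1092, 0.1263]
ee_rot: [-0.392, 0.589, -0.589, 0.391]
ft_force: [-5.1, -2.1, 8.0]
grip_width: 0.099
```

```bash
python3 g.py 0.577 0.110 0.127 -17.5|head -1
```

```text
t 6.55 pos [0.5756 0.1092 0.1263] yaw -22.75 q7 -0.791 w 0.099 F [-5.1  -2.07  8.  ] T [-0.528  0.914  0.087]
```

Request:
send_rows([
  [5, 0, 0, 0, 0, 0.03, 0],
  [5, 0, 0, 0, 0, 0.06, 0],
  [5, 0, 0.0001, 0, 0, 0.06, 0],
])

```text
clock: 6.8
position: [0.5755, 0.1092, 0.1263]
ee_rot: [-0.374, 0.6, -0.6, 0.373]
ft_force: [-4.5, -1.9, 8.1]
grip_width: 0.097
```

```bash
python3 g.py 0.577 0.110 0.127 -17.5|head -1
```

```text
t 6.8 pos [0.5755 0.1092 0.1263] yaw -26.19 q7 -0.848 w 0.097 F [-4.51 -1.86  8.09] T [-0.576  1.008  0.074]
```

Request:
send_rows([
  [5, 0, 0, 0, 0, 0.03, 0],
  [5, 0, 0, 0, 0, 0.06, 0],
  [5, 0, 0.0001, 0, 0, 0.06, 0],
])

```text
clock: 7.05
position: [0.5755, 0.1092, 0.1262]
ee_rot: [-0.356, 0.611, -0.611, 0.355]
ft_force: [-6.2, -2.2, 9.9]
grip_width: 0.098
```

```bash
python3 g.py 0.577 0.110 0.127 -17.5|head -1
```

```text
t 7.05 pos [0.5755 0.1092 0.1262] yaw -29.62 q7 -0.905 w 0.098 F [-6.19 -2.17  9.88] T [-0.543  1.169  0.087]
```

Request:
send_rows([
  [5, 0.0003, 0, -0.0005, 0, 0.03, 0],
  [5, 0.0005, 0, -0.001, 0, 0.06, 0],
  [5, 0.0005, 0, -0.001, 0, 0.06, 0],
])

```text
clock: 7.3
position: [0.5752, 0.1092, 0.1262]
ee_rot: [0.337, -0.622, 0.622, -0.337]
ft_force: [-0.8, -1.4, 5.7]
grip_width: 0.097
```

```bash
python3 g.py 0.577 0.110 0.127 -17.5|head -1
```

```text
t 7.3 pos [0.5752 0.1092 0.1262] yaw -33.05 q7 -0.962 w 0.097 F [-0.78 -1.43  5.66] T [-0.434  0.027  0.108]
```

165.6° so far.

Request:
send_rows([
  [5, 0, 0, 0, 0, 0.03, 0],
  [5, 0, 0, 0, 0, 0.06, 0],
  [5, 0, 0, 0, 0, 0.06, 0],
])

```text
clock: 7.55
position: [0.5752, 0.1093, 0.1262]
ee_rot: [-0.318, 0.631, -0.631, 0.319]
ft_force: [-1.7, -1.6, 5.3]
grip_width: 0.099
```

```bash
python3 g.py 0.577 0.110 0.127 -17.5|head -1
```

```text
t 7.55 pos [0.5752 0.1093 0.1262] yaw -36.45 q7 -1.019 w 0.099 F [-1.65 -1.57  5.31] T [-0.446  0.086  0.058]
```

Request:
send_rows([
  [5, 0, 0, 0, 0, 0.03, 0],
  [5, 0, 0, 0, 0, 0.06, 0],
  [5, 0, 0.0001, 0, 0, 0.06, 0],
])

```text
clock: 7.8
position: [0.5751, 0.1093, 0.1261]
ee_rot: [-0.299, 0.641, -0.641, 0.3]
ft_force: [-1.7, -1.7, 8.0]
grip_width: 0.095
```

```bash
python3 g.py 0.577 0.110 0.127 -17.5|head -1
```

```text
t 7.8 pos [0.5751 0.1093 0.1261] yaw -39.89 q7 -1.076 w 0.095 F [-1.67 -1.69  8.03] T [-0.448  0.281  0.092]
```

Request:
send_rows([
  [5, 0, 0, 0, 0, 0.03, 0],
  [5, 0, 0, 0, 0, 0.06, 0],
  [5, 0, 0, 0, 0, 0.06, 0],
])

```text
clock: 8.05
position: [0.5751, 0.1093, 0.1261]
ee_rot: [-0.28, 0.649, -0.649, 0.28]
ft_force: [-2.2, -1.6, 7.2]
grip_width: 0.098
```

```bash
python3 g.py 0.577 0.110 0.127 -17.5|head -1
```

```text
t 8.05 pos [0.5751 0.1093 0.1261] yaw -43.32 q7 -1.134 w 0.098 F [-2.18 -1.64  7.16] T [-0.374  0.331  0.118]
```

Request:
send_rows([
  [5, 0, 0, 0, 0, 0.03, 0],
  [5, 0, 0, 0, 0, 0.06, 0],
  [5, 0, 0, 0, 0, 0.06, 0],
])

```text
clock: 8.3
position: [0.575, 0.1094, 0.126]
ee_rot: [-0.26, 0.657, -0.657, 0.261]
ft_force: [-2.2, -1.2, 6.9]
grip_width: 0.099
```

```bash
python3 g.py 0.577 0.110 0.127 -17.5|head -1
```

```text
t 8.3 pos [0.575  0.1094 0.126 ] yaw -46.75 q7 -1.191 w 0.099 F [-2.17 -1.21  6.94] T [-0.436  0.269  0.032]
```

Request:
send_rows([
  [5, 0, 0, 0, 0, 0.03, 0],
  [5, 0, 0, 0, 0, 0.06, 0],
  [5, 0, 0, 0, 0, 0.06, 0],
])

```text
clock: 8.55
position: [0.575, 0.1095, 0.126]
ee_rot: [-0.241, 0.665, -0.665, 0.241]
ft_force: [-2.1, -0.7, 5.5]
grip_width: 0.097
```

```bash
python3 g.py 0.577 0.110 0.127 -17.5|head -1
```

```text
t 8.55 pos [0.575  0.1095 0.126 ] yaw -50.19 q7 -1.248 w 0.097 F [-2.05 -0.69  5.5 ] T [-0.361  0.393  0.106]
```

Request:
send_rows([
  [5, 0, 0, 0, 0, 0.03, 0],
  [5, 0, 0, 0, 0, 0.06, 0],
  [5, 0, 0, 0, 0, 0.06, 0],
])

```text
clock: 8.8
position: [0.5749, 0.1095, 0.126]
ee_rot: [-0.221, 0.672, -0.672, 0.221]
ft_force: [-1.0, -1.0, 6.5]
grip_width: 0.099
```

```bash
python3 g.py 0.577 0.110 0.127 -17.5|head -1
```

```text
t 8.8 pos [0.5749 0.1095 0.126 ] yaw -53.62 q7 -1.306 w 0.099 F [-1.03 -0.95  6.54] T [-0.347  0.402  0.141]
```

Request:
send_rows([
  [5, 0, 0, 0, 0, 0.03, 0],
  [5, 0, 0, 0, 0, 0.06, 0],
  [5, 0, 0.0001, 0, 0, 0.06, 0],
])

```text
clock: 9.05
position: [0.5749, 0.1096, 0.126]
ee_rot: [-0.2, 0.678, -0.678, 0.201]
ft_force: [-2.5, -0.9, 8.6]
grip_width: 0.098
```

```bash
python3 g.py 0.577 0.110 0.127 -17.5|head -1
```

```text
t 9.05 pos [0.5749 0.1096 0.126 ] yaw -57.05 q7 -1.363 w 0.098 F [-2.49 -0.89  8.62] T [-0.403  0.554  0.095]
```

Request:
send_rows([
  [5, 0, 0, 0, 0, 0.03, 0],
  [5, 0, 0, 0, 0, 0.06, 0],
  [5, 0, 0, 0, 0, 0.06, 0],
])

```text
clock: 9.3
position: [0.5749, 0.1096, 0.126]
ee_rot: [-0.18, 0.684, -0.684, 0.18]
ft_force: [-2.7, -1.1, 6.5]
grip_width: 0.1
```

```bash
python3 g.py 0.577 0.110 0.127 -17.5|head -1
```

```text
t 9.3 pos [0.5749 0.1096 0.126 ] yaw -60.48 q7 -1.42 w 0.1 F [-2.72 -1.14  6.49] T [-0.308  0.529  0.175]
```

Request:
send_rows([
  [5, 0, 0, 0, 0, 0.03, 0],
  [5, 0, 0, 0, 0, 0.055, 0],
  [5, 0, 0, 0, 0, 0.055, 0],
])

```text
clock: 9.55
position: [0.5748, 0.1097, 0.126]
ee_rot: [-0.162, 0.689, -0.688, 0.162]
ft_force: [-2.4, -1.0, 6.9]
grip_width: 0.1
```

```bash
python3 g.py 0.577 0.110 0.127 -17.5|head -1
```

```text
t 9.55 pos [0.5748 0.1097 0.126 ] yaw -63.58 q7 -1.472 w 0.1 F [-2.4  -1.05  6.94] T [-0.438  0.567  0.525]
```

Request:
send_rows([
  [5, 0, 0, 0, 0, 0.01, 0],
  [5, 0, 0, 0, 0, 0.02, 0],
  [5, 0, 0, 0, 0, 0.02, 0],
])

```text
clock: 9.8
position: [0.5748, 0.1097, 0.126]
ee_rot: [-0.155, 0.69, -0.69, 0.155]
ft_force: [-2.2, -0.6, 7.9]
grip_width: 0.098
```

```bash
python3 g.py 0.577 0.110 0.127 -17.5|head -1
```

```text
t 9.8 pos [0.5748 0.1097 0.126 ] yaw -64.66 q7 -1.49 w 0.098 F [-2.18 -0.59  7.91] T [-0.353  0.586  0.667]
```

Request:
send_rows([
  [35, 0, 0, 0, 0, 0, 0],
  [35, 0, 0, 0, 0, 0, 0],
  [35, 0, 0, 0, 0, 0, 0],
  [35, 0, 0, 0, 0, 0, 0],
  [35, 0, -0.03, 0, 0, 0, 0],
  [35, 0, -0.06, 0, 0, 0, 0],
  [35, 0, -0.06, 0, 0, -0.1, 0],
])

```text
clock: 10.38
position: [0.5775, 0.1096, 0.1912]
ee_rot: [0.185, -0.681, 0.682, -0.191]
ft_force: [1.0, 1.3, 1.3]
grip_width: 0.352
```

```bash
python3 g.py 0.4885 0.005 0.2 103; python3 wl.py w4
```

```text
t 10.3833 pos [0.5775 0.1096 0.1912] yaw -59.15 q7 -1.379 w 0.352 F [1.01 1.27 1.34] T [-0.015 -0.007  0.028]
shift [ 0.13   -0.0097  0.0442] rv [-1.07e-02 -2.83e+00  1.80e-03] dyaw 162.14770766908322
[268. 219.] 524 0.1421 [0.5876 0.1183] [20.   8.4] [0.5879 0.1188] 31.1
[268. 267.] 353 0.1423 [0.5644 0.1049] [18.5  8. ] [0.5634 0.1045] 30.3
[414. 293.] 874 0.1451 [0.593  0.0205] [29.8  9.6] [0.5965 0.0227] 16.4
```

View pics/w4.png

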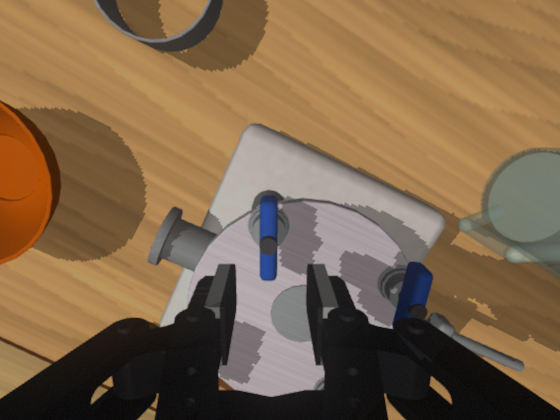

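Nut_a's bar now points at about 30° and has sunk 3.0 mm. Next I'll go to nut_c.

Request:
send_rows([
  [35, 0.13, -0.01, 0.044, 0, -1.24, 0],
  [35, 0.13, -0.01, 0.044, 0, -1.24, 0],
  [35, 0.13, -0.01, 0.044, 0, -1.24, 0],
  [35, 0.13, -0.01, 0.044, 0, -1.24, 0],
  [35, 0.13, -0.01, 0.044, 0, -1.24, 0],
  [35, 0.13, -0.01, 0.044, 0, -1.24, 0],
  [35, 0.13, -0.01, 0.044, 0, -1.24, 0],
  [35, 0.13, -0.01, 0.044, 0, -1.24, 0],
  [35, 0.13, -0.01, 0.044, 0, -1.24, 0],
  [35, 0.13, -0.01, 0.044, 0, -1.24, 0],
])

```text
clock: 11.27
position: [0.4857, 0.0042, 0.1947]
ee_rot: [0.549, -0.446, 0.445, -0.549]
ft_force: [0.6, -0.5, 0.3]
grip_width: 0.352
```

```bash
python3 g.py 0.4885 0.005 0.2 103
```

```text
t 11.2667 pos [0.4857 0.0042 0.1947] yaw 11.89 q7 0.082 w 0.352 F [ 0.57 -0.46  0.31] T [-0.01  -0.024  0.003]
shift [-0.0002 -0.0053  0.0029] rv [ 6.0000e-04 -1.5901e+00 -1.2000e-03] dyaw 91.10883563221086
```

Request:
send_rows([
  [35, 0, 0, 0.003, 0, -1.24, 0],
  [35, 0, 0, 0.003, 0, -1.24, 0],
  [35, 0, 0, 0.003, 0, -1.24, 0],
  [35, 0, 0, 0.003, 0, -1.24, 0],
  [35, 0, 0, 0.003, 0, -1.24, 0],
  [35, 0, 0, 0.003, 0, -1.24, 0],
  [35, 0, 0, 0.003, 0, -1.24, 0],
  [35, 0, 0, 0.003, 0, -1.24, 0],
  [35, 0, 0, 0.003, 0, -1.24, 0],
  [35, 0, 0, 0.003, 0, -1.24, 0],
])

```text
clock: 12.1
position: [0.4887, 0.0048, 0.1946]
ee_rot: [-0.706, 0.044, -0.043, 0.706]
ft_force: [-0.1, -0.3, 0.8]
grip_width: 0.347
```

Request:
send_rows([
  [35, 0, 0, 0, 0, -0.11, 0],
  [35, 0, 0, 0, 0, -0.23, 0],
  [35, 0, 0, 0, 0, -0.34, 0],
  [35, 0, 0, 0, 0, -0.34, 0],
])

```text
clock: 12.43
position: [0.4887, 0.0048, 0.1947]
ee_rot: [-0.703, -0.076, 0.077, 0.703]
ft_force: [0.4, 0.2, -0.3]
grip_width: 0.347
```

```bash
python3 g.py 0.4885 0.005 0.15 103; python3 wl.py w5
```

```text
t 12.4333 pos [0.4887 0.0048 0.1947] yaw 102.38 q7 1.653 w 0.347 F [ 0.4   0.16 -0.33] T [-0.032 -0.016  0.008]
shift [-0.0001  0.0447  0.0002] rv [-0.0004 -0.0108 -0.0011] dyaw 0.6196225078603561
[272. 217.] 563 0.1448 [0.4765 0.0038] [20.9  8.4] [0.4757 0.0036] 13.7
[439. 237.] 507 0.1452 [0.4669 0.0984] [20.3  9.6] [0.4665 0.0977] 12.4
[272. 264.] 408 0.1451 [0.5028 0.0096] [18.1  8.7] [0.5026 0.0097] 13.8
[434. 282.] 397 0.1451 [0.4925 0.1049] [19.7  9.2] [0.4932 0.1044] 19.0
[253. 364.] 763 0.1452 [0.5793 0.0141] [36.7  8.8] [0.5737 0.0122] 27.5
```

View pics/w5.png

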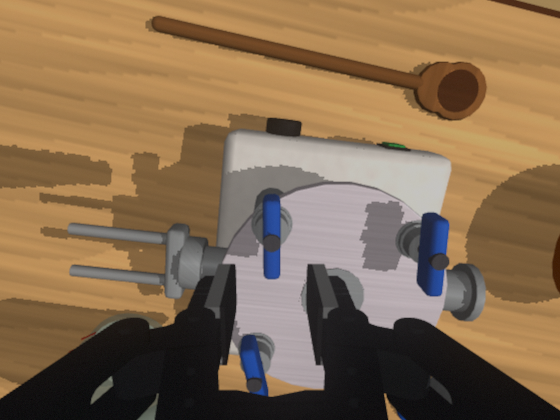

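Request:
send_rows([
  [35, 0, 0.025, 0.001, 0, -0.01, 0],
  [35, 0.001, 0.05, 0.001, 0, -0.01, 0],
  [35, 0.001, 0.067, 0.001, 0, -0.01, 0],
  [35, 0.001, 0.067, 0.001, 0, -0.01, 0],
  [5, 0.001, 0.067, 0.001, 0, -0.01, 0],
  [5, 0.001, 0.067, 0.001, 0, -0.01, 0],
  [5, 0.001, 0.067, 0.001, 0, -0.01, 0],
  [5, 0.001, 0.067, 0.001, 0, -0.01, 0],
  [5, 0.001, 0.067, 0.001, 0, -0.01, 0],
])

```text
clock: 13.23
position: [0.4903, 0.0056, 0.1293]
ee_rot: [0.703, 0.079, -0.078, -0.703]
ft_force: [-1.1, -3.1, 2.7]
grip_width: 0.097
```

```bash
python3 g.py 0.4895 0.006 0.128 103
```

```text
t 13.2333 pos [0.4903 0.0056 0.1293] yaw 102.68 q7 1.625 w 0.097 F [-1.13 -3.14  2.71] T [-0.534  0.338  0.022]
shift [-0.0007  0.0013  0.0006] rv [ 0.0009 -0.0055  0.0011] dyaw 0.3163102708722363
```

Request:
send_rows([
  [5, 0, 0.0001, -0.0005, 0, 0.1, 0],
  [5, 0, 0.0002, -0.001, 0, 0.2, 0],
  [5, 0, 0.0003, -0.001, 0, 0.3, 0],
  [5, 0, 0.0004, -0.001, 0, 0.4, 0],
  [5, 0, 0.0005, -0.001, 0, 0.5, 0],
  [5, 0, 0.0006, -0.001, 0, 0.6, 0],
  [5, 0, 0.0007, -0.001, 0, 0.7, 0],
  [5, 0, 0.0008, -0.001, 0, 0.8, 0],
  [5, 0, 0.0009, -0.001, 0, 0.9, 0],
  [5, 0, 0.001, -0.001, 0, 1.0, 0],
])

```text
clock: 14.07
position: [0.4904, 0.0049, 0.1284]
ee_rot: [0.654, -0.269, 0.27, -0.654]
ft_force: [-3.6, -2.1, 4.7]
grip_width: 0.098
```

```bash
python3 g.py 0.4895 0.006 0.128 103
```

```text
t 14.0667 pos [0.4904 0.0049 0.1284] yaw 45.15 q7 0.634 w 0.098 F [-3.61 -2.14  4.67] T [-0.466  0.724  0.158]
shift [-0.0014  0.0004  0.0001] rv [ 2.0000e-04 -1.0097e+00  1.0000e-03] dyaw 57.853579871791055
```

Request:
send_rows([
  [5, 0, 0.0001, -0.0005, 0, 0.1, 0],
  [5, 0, 0.0002, -0.001, 0, 0.2, 0],
  [5, 0, 0.0003, -0.001, 0, 0.3, 0],
  [5, 0, 0.0004, -0.001, 0, 0.4, 0],
  [5, 0, 0.0005, -0.001, 0, 0.5, 0],
  [5, 0, 0.0006, -0.001, 0, 0.6, 0],
  [5, 0, 0.0007, -0.001, 0, 0.7, 0],
  [5, 0, 0.0008, -0.001, 0, 0.8, 0],
  [5, 0, 0.0009, -0.001, 0, 0.9, 0],
  [5, 0, 0.001, -0.001, 0, 1.0, 0],
])

```text
clock: 14.9
position: [0.4898, 0.0047, 0.1275]
ee_rot: [0.444, -0.55, 0.55, -0.445]
ft_force: [-2.9, -0.1, 5.4]
grip_width: 0.095
```

```bash
python3 g.py 0.4895 0.006 0.128 103
```

```text
t 14.9 pos [0.4898 0.0047 0.1275] yaw -12.13 q7 -0.353 w 0.095 F [-2.88 -0.12  5.44] T [-0.144  0.611  0.103]
shift [-0.0012 -0.0005 -0.0006] rv [-1.1000e-03 -2.0093e+00  1.0000e-03] dyaw 115.12607833958248
```

Request:
send_rows([
  [5, 0, 0.0001, -0.0005, 0, 0.1, 0],
  [5, 0, 0.0002, -0.0007, 0, 0.2, 0],
  [5, 0, 0.0003, -0.0007, 0, 0.3, 0],
  [5, 0, 0.0004, -0.0007, 0, 0.4, 0],
  [5, 0, 0.0005, -0.0007, 0, 0.5, 0],
  [5, 0, 0.0006, -0.0007, 0, 0.58, 0],
  [5, 0, 0.0006, -0.0007, 0, 0.63, 0],
  [5, 0, 0.0006, -0.0007, 0, 0.63, 0],
])

```text
clock: 15.57
position: [0.4894, 0.0048, 0.1269]
ee_rot: [0.252, -0.66, 0.661, -0.254]
ft_force: [-2.4, -0.7, 5.9]
grip_width: 0.096
```

```bash
python3 g.py 0.4895 0.006 0.128 103|head -1
```

```text
t 15.5667 pos [0.4894 0.0048 0.1269] yaw -48.07 q7 -0.975 w 0.096 F [-2.44 -0.68  5.92] T [-0.23   0.375  0.011]
```

Request:
send_rows([
  [5, 0, 0, 0, 0, 0.03, 0],
  [5, 0, 0, 0, 0, 0.06, 0],
  [5, 0, 0.0001, 0, 0, 0.06, 0],
])

```text
clock: 15.82
position: [0.4894, 0.0048, 0.1268]
ee_rot: [0.233, -0.667, 0.667, -0.235]
ft_force: [-2.6, -0.2, 8.2]
grip_width: 0.097
```

```bash
python3 g.py 0.577 0.110 0.127 -17.5|head -1
```

```text
t 15.8167 pos [0.4894 0.0048 0.1268] yaw -51.37 q7 -1.032 w 0.097 F [-2.57 -0.21  8.23] T [-0.181  0.541  0.067]
```

Request:
send_rows([
  [5, 0, 0, 0, 0, 0.03, 0],
  [5, 0, 0, 0, 0, 0.06, 0],
  [5, 0, 0, 0, 0, 0.06, 0],
])

```text
clock: 16.07
position: [0.4893, 0.0048, 0.1267]
ee_rot: [0.213, -0.674, 0.674, -0.214]
ft_force: [-2.9, -0.6, 6.5]
grip_width: 0.093
```

```bash
python3 g.py 0.577 0.110 0.127 -17.5|head -1
```

```text
t 16.0667 pos [0.4893 0.0048 0.1267] yaw -54.8 q7 -1.091 w 0.093 F [-2.89 -0.63  6.5 ] T [-0.145  0.455  0.084]
```

Request:
send_rows([
  [5, 0, 0, 0, 0, 0.03, 0],
  [5, 0, 0, 0, 0, 0.06, 0],
  [5, 0, 0.0001, 0, 0, 0.06, 0],
])

```text
clock: 16.32
position: [0.4893, 0.0048, 0.1267]
ee_rot: [0.193, -0.68, 0.68, -0.194]
ft_force: [-3.9, 0.1, 7.5]
grip_width: 0.095
```

```bash
python3 g.py 0.577 0.110 0.127 -17.5|head -1
```

```text
t 16.3167 pos [0.4893 0.0048 0.1267] yaw -58.24 q7 -1.151 w 0.095 F [-3.94  0.09  7.48] T [-0.156  0.636  0.078]
```

Request:
send_rows([
  [5, 0, 0, 0, 0, 0.03, 0],
  [5, 0, 0, 0, 0, 0.06, 0],
  [5, 0, 0, 0, 0, 0.06, 0],
])

```text
clock: 16.57
position: [0.4894, 0.0049, 0.1266]
ee_rot: [0.172, -0.686, 0.686, -0.174]
ft_force: [-2.0, 0.5, 5.9]
grip_width: 0.095
```

```bash
python3 g.py 0.577 0.110 0.127 -17.5|head -1
```

```text
t 16.5667 pos [0.4894 0.0049 0.1266] yaw -61.67 q7 -1.21 w 0.095 F [-1.98  0.52  5.88] T [-0.098  0.457  0.054]
```

Request:
send_rows([
  [5, 0, 0, 0, 0, 0.03, 0],
  [5, 0, 0, 0, 0, 0.06, 0],
  [5, 0, 0, 0, 0, 0.06, 0],
])

```text
clock: 16.82
position: [0.4893, 0.0049, 0.1266]
ee_rot: [0.152, -0.69, 0.691, -0.153]
ft_force: [-1.5, 0.3, 5.3]
grip_width: 0.099
```

```bash
python3 g.py 0.577 0.110 0.127 -17.5|head -1
```

```text
t 16.8167 pos [0.4893 0.0049 0.1266] yaw -65.11 q7 -1.269 w 0.099 F [-1.51  0.27  5.27] T [-0.092  0.44   0.159]
```

Request:
send_rows([
  [5, 0, 0, 0, 0, 0.03, 0],
  [5, 0, 0, 0, 0, 0.055, 0],
  [5, 0, 0, 0, 0, 0.055, 0],
])

```text
clock: 17.07
position: [0.4893, 0.0049, 0.1265]
ee_rot: [-0.133, 0.694, -0.694, 0.134]
ft_force: [-1.6, -0.5, 7.2]
grip_width: 0.096
```

```bash
python3 g.py 0.577 0.110 0.127 -17.5|head -1
```

```text
t 17.0667 pos [0.4893 0.0049 0.1265] yaw -68.24 q7 -1.324 w 0.096 F [-1.64 -0.54  7.2 ] T [-0.077  0.426  0.071]
```

171°.

Request:
send_rows([
  [5, 0, 0, 0, 0, 0.03, 0],
  [5, 0, 0, 0, 0, 0.06, 0],
  [5, 0, 0, 0, 0, 0.06, 0],
])

```text
clock: 17.32
position: [0.4893, 0.0049, 0.1265]
ee_rot: [-0.112, 0.698, -0.698, 0.113]
ft_force: [-2.2, -0.5, 5.1]
grip_width: 0.099
```

```bash
python3 g.py 0.577 0.110 0.127 -17.5|head -1
```

```text
t 17.3167 pos [0.4893 0.0049 0.1265] yaw -71.7 q7 -1.383 w 0.099 F [-2.24 -0.51  5.09] T [-0.022  0.465  0.15 ]
```

Request:
send_rows([
  [5, 0, 0, 0, 0, 0.03, 0],
  [5, 0, 0, 0, 0, 0.055, 0],
  [5, 0, 0, 0, 0, 0.055, 0],
])

```text
clock: 17.57
position: [0.4892, 0.005, 0.1265]
ee_rot: [-0.093, 0.701, -0.701, 0.094]
ft_force: [-1.6, 1.4, 6.1]
grip_width: 0.095
```

```bash
python3 g.py 0.577 0.110 0.127 -17.5|head -1
```

```text
t 17.5667 pos [0.4892 0.005  0.1265] yaw -74.83 q7 -1.438 w 0.095 F [-1.56  1.43  6.08] T [-0.02   0.44   0.125]
```

Request:
send_rows([
  [5, 0, 0, 0, 0, 0.03, 0],
  [5, 0, 0, 0, 0, 0.06, 0],
  [5, 0, 0.0001, 0, 0, 0.06, 0],
])

```text
clock: 17.82
position: [0.4893, 0.005, 0.1265]
ee_rot: [-0.072, 0.703, -0.703, 0.073]
ft_force: [-3.4, 0.2, 7.2]
grip_width: 0.097
```

```bash
python3 g.py 0.577 0.110 0.127 -17.5|head -1
```

```text
t 17.8167 pos [0.4893 0.005  0.1265] yaw -78.23 q7 -1.497 w 0.097 F [-3.37  0.23  7.15] T [-0.096  0.714  0.559]
```

Request:
send_rows([
  [5, 0, 0, 0, 0, 0.01, 0],
  [5, 0, 0, 0, 0, 0.02, 0],
  [5, 0, 0, 0, 0, 0.02, 0],
])

```text
clock: 18.07
position: [0.4892, 0.0051, 0.1265]
ee_rot: [0.065, -0.704, 0.704, -0.066]
ft_force: [-2.6, -0.3, 6.4]
grip_width: 0.102
```

```bash
python3 g.py 0.577 0.110 0.127 -17.5|head -1
```

```text
t 18.0667 pos [0.4892 0.0051 0.1265] yaw -79.29 q7 -1.515 w 0.102 F [-2.62 -0.33  6.44] T [-0.103  0.609  0.688]
```

Request:
send_rows([
  [35, 0, 0, 0, 0, 0, 0],
  [35, 0, 0, 0, 0, 0, 0],
  [35, 0, 0, 0, 0, 0, 0],
  [35, 0, 0, 0, 0, 0, 0],
  [35, 0, -0.03, 0, 0, 0, 0],
  [35, 0, -0.06, 0, 0, 0, 0],
  [35, 0, -0.065, 0, 0, -0.1, 0],
])

```text
clock: 18.65
position: [0.4908, 0.0047, 0.1951]
ee_rot: [0.097, -0.7, 0.7, -0.102]
ft_force: [0.7, 0.1, -0.5]
grip_width: 0.349
```

```bash
python3 g.py 0.5845 0.016 0.19 40; python3 wl.py w6
```

```text
t 18.65 pos [0.4908 0.0047 0.1951] yaw -73.81 q7 -1.404 w 0.349 F [ 0.71  0.1  -0.52] T [ 0.04  -0.061  0.003]
shift [-0.0931  0.0056  0.0153] rv [-0.0067 -1.9863 -0.0024] dyaw 113.80765590539949
[107.   5.] 202 0.1424 [0.5822 0.1152] [ 6.1 10.4] [0.5829 0.1147] -88.4
[300.  32.] 856 0.1454 [0.5964 0.0213] [22.   9.8] [0.5974 0.022 ] 19.8
[121.  52.] 658 0.1424 [0.5642 0.1045] [20.3  8.4] [0.5641 0.1043] 28.8
[306.  90.] 791 0.1453 [0.5739 0.0116] [22.6  9.9] [0.5727 0.0113] 25.4
[ 96. 187.] 473 0.145 [0.4934 0.1051] [19.7  8.2] [0.4937 0.105 ] 16.2
[269. 216.] 491 0.1421 [0.5027 0.0101] [20.   8.4] [0.5032 0.0106] 16.0
[101. 236.] 412 0.1451 [0.467  0.0984] [18.1  8.6] [0.4671 0.0979] 12.4
[268. 263.] 347 0.1421 [0.477  0.0034] [18.8  8.6] [0.4759 0.0031] 17.3
```

Request:
send_rows([
  [35, -0.093, 0, 0.015, 0, -1.24, 0],
  [35, -0.093, 0, 0.015, 0, -1.24, 0],
  [35, -0.093, 0, 0.015, 0, -1.24, 0],
  [35, -0.093, 0, 0.015, 0, -1.24, 0],
  [35, -0.093, 0, 0.015, 0, -1.24, 0],
  [35, -0.093, 0, 0.015, 0, -1.24, 0],
  [35, -0.093, 0, 0.015, 0, -1.24, 0],
  [35, -0.093, 0, 0.015, 0, -1.24, 0],
  [35, -0.093, 0, 0.015, 0, -1.24, 0],
  [35, -0.093, 0, 0.015, 0, -1.24, 0],
])

```text
clock: 19.53
position: [0.5818, 0.0161, 0.1893]
ee_rot: [-0.49, 0.511, -0.51, 0.489]
ft_force: [0.4, 0.2, -0.4]
grip_width: 0.356
```

Request:
send_rows([
  [35, 0, 0, 0, 0, -1.24, 0],
  [35, 0, 0, 0, 0, -1.24, 0],
  [35, 0, 0, 0, 0, -1.24, 0],
  [35, 0, 0, 0, 0, -1.24, 0],
  [35, 0, 0, 0, 0, -1.24, 0],
  [35, 0, 0, 0, 0, -1.24, 0],
  [35, 0, 0, 0, 0, -1.24, 0],
  [35, 0, 0, 0, 0, -1.24, 0],
  [35, 0, 0, 0, 0, -1.24, 0],
  [35, 0, 0, 0, 0, -1.24, 0],
])

```text
clock: 20.37
position: [0.5818, 0.0161, 0.1894]
ee_rot: [0.695, -0.132, 0.131, -0.695]
ft_force: [0.9, -0.4, 0.2]
grip_width: 0.347
```

```bash
python3 g.py 0.5845 0.016 0.19 115
```

```text
t 20.3667 pos [0.5818 0.0161 0.1894] yaw 68.63 q7 0.977 w 0.347 F [ 0.9 -0.4  0.2] T [ 0.06  -0.004 -0.006]
shift [ 0.0025 -0.0006  0.0009] rv [-2.000e-04 -8.093e-01 -1.300e-03] dyaw 46.36689669045893
```

Request:
send_rows([
  [35, 0.003, 0, 0.001, 0, -0.12, 0],
  [35, 0.003, 0, 0.001, 0, -0.24, 0],
  [35, 0.003, 0, 0.001, 0, -0.36, 0],
  [35, 0.003, 0, 0.001, 0, -0.48, 0],
  [35, 0.003, 0, 0.001, 0, -0.6, 0],
  [35, 0.003, 0, 0.001, 0, -0.72, 0],
  [35, 0.003, 0, 0.001, 0, -0.81, 0],
  [35, 0.003, 0, 0.001, 0, -0.81, 0],
])

```text
clock: 21.03
position: [0.585, 0.0159, 0.1895]
ee_rot: [-0.69, -0.152, 0.153, 0.691]
ft_force: [0.2, -0.0, 0.0]
grip_width: 0.346
```

```bash
python3 g.py 0.5845 0.016 0.15 115; python3 wl.py w7
```

```text
t 21.0333 pos [0.585  0.0159 0.1895] yaw 114.93 q7 1.753 w 0.346 F [ 0.16 -0.01  0.03] T [-0.018 -0.021  0.027]
shift [-0.0003  0.0395  0.0003] rv [-0.0009 -0.0012 -0.0011] dyaw 0.06887094400656224
[338.  35.] 890 0.1421 [0.4771 0.0026] [20.9 10. ] [0.4766 0.0021] 11.5
[328.  94.] 724 0.1421 [0.5023 0.0101] [20.5  9.7] [0.5025 0.0099] 18.1
[503. 127.] 2695 0.1449 [0.4802 0.1012] [46.8 10.5] [0.4796 0.1001] 14.5
[270. 218.] 551 0.1454 [0.5731 0.0112] [21.1  8.7] [0.572  0.0108] 24.8
[269. 266.] 403 0.1454 [0.5976 0.0219] [17.9  7.9] [0.5975 0.0218] 23.8
[425. 270.] 446 0.142 [0.5638 0.1044] [20.   8.4] [0.5634 0.1038] 28.3
[423. 311.] 284 0.1422 [0.5858 0.1167] [19.1  9.2] [0.5867 0.1167] 50.3
```

View pics/w7.png

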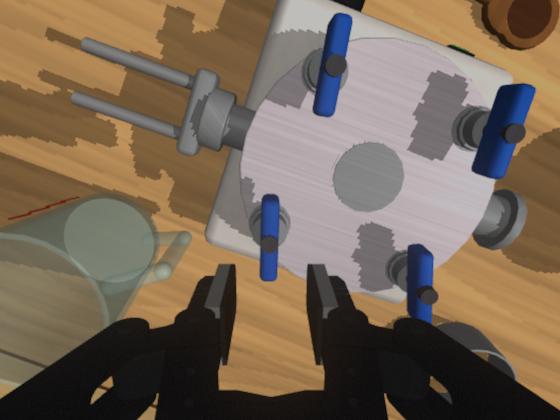

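Request:
send_rows([
  [35, 0, 0.025, 0, 0, 0.005, 0],
  [35, 0, 0.05, 0, 0, 0.01, 0],
  [35, 0, 0.061, 0, 0, 0.01, 0],
  [35, 0, 0.061, 0, 0, 0.01, 0],
  [5, 0, 0.061, 0, 0, 0.01, 0],
  [5, 0, 0.061, 0, 0, 0.01, 0],
  [5, 0, 0.061, 0, 0, 0.01, 0],
  [5, 0, 0.061, 0, 0, 0.01, 0],
  [5, 0, 0.061, 0, 0, 0.01, 0],
])

```text
clock: 21.83
position: [0.5862, 0.0155, 0.1307]
ee_rot: [0.692, 0.149, -0.147, -0.691]
ft_force: [1.2, -3.1, 3.4]
grip_width: 0.097
```

```bash
python3 g.py 0.585 0.0159 0.128 114.3
```

```text
t 21.8333 pos [0.5862 0.0155 0.1307] yaw 114.15 q7 1.714 w 0.097 F [ 1.2  -3.06  3.43] T [-0.557 -0.111 -0.107]
shift [-0.0009  0.0027  0.0008] rv [ 0.0014 -0.0026  0.0017] dyaw 0.14831334390078155
```

Request:
send_rows([
  [5, 0, 0.0002, -0.0005, 0, 0.1, 0],
  [5, 0, 0.0004, -0.001, 0, 0.2, 0],
  [5, 0, 0.0006, -0.001, 0, 0.3, 0],
  [5, 0, 0.0008, -0.001, 0, 0.4, 0],
  [5, 0, 0.001, -0.001, 0, 0.5, 0],
  [5, 0, 0.0011, -0.001, 0, 0.6, 0],
  [5, 0, 0.0012, -0.001, 0, 0.7, 0],
  [5, 0, 0.0013, -0.001, 0, 0.8, 0],
  [5, 0, 0.0014, -0.001, 0, 0.9, 0],
  [5, 0, 0.0015, -0.001, 0, 1.0, 0],
])

```text
clock: 22.67
position: [0.5864, 0.0144, 0.1296]
ee_rot: [0.677, -0.203, 0.204, -0.677]
ft_force: [-3.3, -5.0, 8.6]
grip_width: 0.103
```

```bash
python3 g.py 0.585 0.0159 0.128 114.3
```

```text
t 22.6667 pos [0.5864 0.0144 0.1296] yaw 56.59 q7 0.76 w 0.103 F [-3.32 -4.98  8.57] T [-0.802  0.71   0.1  ]
shift [-0.002   0.0016  0.0005] rv [ 1.0000e-03 -1.0072e+00  2.0000e-03] dyaw 57.71042519049453
```

Request:
send_rows([
  [5, 0, 0.0001, -0.0007, 0, 0.1, 0],
  [5, 0, 0.0002, -0.0014, 0, 0.2, 0],
  [5, 0, 0.0003, -0.0014, 0, 0.3, 0],
  [5, 0, 0.0004, -0.0014, 0, 0.4, 0],
  [5, 0, 0.0005, -0.0014, 0, 0.5, 0],
  [5, 0, 0.0006, -0.0014, 0, 0.6, 0],
  [5, 0, 0.0007, -0.0014, 0, 0.7, 0],
  [5, 0, 0.0008, -0.0014, 0, 0.8, 0],
  [5, 0, 0.0009, -0.0014, 0, 0.9, 0],
  [5, 0, 0.001, -0.0014, 0, 1.0, 0],
])

```text
clock: 23.5
position: [0.5855, 0.0138, 0.1286]
ee_rot: [0.497, -0.502, 0.503, -0.497]
ft_force: [-2.9, -1.9, 9.9]
grip_width: 0.095
```

```bash
python3 g.py 0.585 0.0159 0.128 114.3
```

```text
t 23.5 pos [0.5855 0.0138 0.1286] yaw -0.67 q7 -0.194 w 0.095 F [-2.91 -1.87  9.9 ] T [-0.379  0.802  0.088]
shift [-0.0021  0.0006 -0.0005] rv [-7.0000e-04 -2.0067e+00  1.9000e-03] dyaw 114.97296556034394
```

Request:
send_rows([
  [5, 0.0002, 0.0, -0.0005, 0, 0.1, 0],
  [5, 0.0004, 0.0001, -0.0008, 0, 0.2, 0],
  [5, 0.0004, 0.0002, -0.0008, 0, 0.3, 0],
  [5, 0.0004, 0.0002, -0.0008, 0, 0.4, 0],
  [5, 0.0004, 0.0003, -0.0008, 0, 0.5, 0],
  [5, 0.0004, 0.0004, -0.0008, 0, 0.58, 0],
  [5, 0.0004, 0.0005, -0.0008, 0, 0.63, 0],
  [5, 0.0004, 0.0005, -0.0008, 0, 0.63, 0],
])

```text
clock: 24.17
position: [0.5848, 0.0139, 0.1281]
ee_rot: [0.317, -0.632, 0.632, -0.318]
ft_force: [-1.9, -1.5, 6.4]
grip_width: 0.094
```

```bash
python3 g.py 0.4895 0.006 0.128 103|head -1
```

```text
t 24.1667 pos [0.5848 0.0139 0.1281] yaw -36.66 q7 -0.797 w 0.094 F [-1.95 -1.52  6.44] T [-0.341  0.447  0.074]
```

Request:
send_rows([
  [5, 0, 0, 0, 0, 0.03, 0],
  [5, 0, 0, 0, 0, 0.06, 0],
  [5, 0, 0.0001, 0, 0, 0.06, 0],
])

```text
clock: 24.42
position: [0.5848, 0.0139, 0.128]
ee_rot: [0.298, -0.641, 0.641, -0.299]
ft_force: [-3.6, -1.0, 9.6]
grip_width: 0.097
```

```bash
python3 g.py 0.577 0.110 0.127 -17.5|head -1
```

```text
t 24.4167 pos [0.5848 0.0139 0.128 ] yaw -40.01 q7 -0.853 w 0.097 F [-3.55 -1.04  9.59] T [-0.399  0.636  0.079]
```

154.2°.

Request:
send_rows([
  [5, 0, 0, 0, 0, 0.03, 0],
  [5, 0, 0, 0, 0, 0.06, 0],
  [5, 0, 0, 0, 0, 0.06, 0],
])

```text
clock: 24.67
position: [0.5847, 0.0139, 0.128]
ee_rot: [0.279, -0.649, 0.65, -0.28]
ft_force: [-3.2, -1.6, 7.5]
grip_width: 0.097
```

```bash
python3 g.py 0.577 0.110 0.127 -17.5|head -1
```

```text
t 24.6667 pos [0.5847 0.0139 0.128 ] yaw -43.45 q7 -0.911 w 0.097 F [-3.21 -1.62  7.51] T [-0.384  0.649  0.021]
```

Request:
send_rows([
  [5, 0, 0, 0, 0, 0.03, 0],
  [5, 0, 0, 0, 0, 0.06, 0],
  [5, 0, 0, 0, 0, 0.06, 0],
])

```text
clock: 24.92
position: [0.5847, 0.0139, 0.1279]
ee_rot: [0.259, -0.658, 0.658, -0.26]
ft_force: [-3.2, -1.9, 6.8]
grip_width: 0.096
```

```bash
python3 g.py 0.577 0.110 0.127 -17.5|head -1
```

```text
t 24.9167 pos [0.5847 0.0139 0.1279] yaw -46.88 q7 -0.968 w 0.096 F [-3.21 -1.86  6.84] T [-0.33   0.645  0.027]
```

Request:
send_rows([
  [5, 0, 0, 0, 0, 0.03, 0],
  [5, 0, 0, 0, 0, 0.06, 0],
  [5, 0, 0, 0, 0, 0.06, 0],
])

```text
clock: 25.17
position: [0.5846, 0.014, 0.1279]
ee_rot: [0.239, -0.665, 0.665, -0.241]
ft_force: [-3.1, -1.6, 6.9]
grip_width: 0.097
```

```bash
python3 g.py 0.577 0.110 0.127 -17.5|head -1
```

```text
t 25.1667 pos [0.5846 0.014  0.1279] yaw -50.32 q7 -1.026 w 0.097 F [-3.05 -1.62  6.91] T [-0.274  0.647  0.058]
```

Request:
send_rows([
  [5, 0, 0, 0, 0, 0.03, 0],
  [5, 0, 0, 0, 0, 0.06, 0],
  [5, 0, 0.0001, 0, 0, 0.06, 0],
])

```text
clock: 25.42
position: [0.5846, 0.014, 0.1278]
ee_rot: [0.219, -0.672, 0.672, -0.22]
ft_force: [-4.1, -1.0, 8.1]
grip_width: 0.098
```

```bash
python3 g.py 0.577 0.110 0.127 -17.5|head -1
```

```text
t 25.4167 pos [0.5846 0.014  0.1278] yaw -53.75 q7 -1.084 w 0.098 F [-4.12 -0.97  8.15] T [-0.276  0.789  0.1  ]
```

167.9°.

Request:
send_rows([
  [5, 0, 0, 0, 0, 0.03, 0],
  [5, 0, 0, 0, 0, 0.06, 0],
  [5, 0, 0, 0, 0, 0.06, 0],
])

```text
clock: 25.67
position: [0.5846, 0.0141, 0.1278]
ee_rot: [-0.199, 0.678, -0.678, 0.2]
ft_force: [-2.6, -0.0, 8.2]
grip_width: 0.099
```

```bash
python3 g.py 0.577 0.110 0.127 -17.5|head -1
```

```text
t 25.6667 pos [0.5846 0.0141 0.1278] yaw -57.19 q7 -1.141 w 0.099 F [-2.56 -0.04  8.17] T [-0.224  0.692 -0.008]
```

Request:
send_rows([
  [5, 0, 0, 0, 0, 0.03, 0],
  [5, 0, 0, 0, 0, 0.06, 0],
  [5, 0, 0, 0, 0, 0.06, 0],
])

```text
clock: 25.92
position: [0.5845, 0.0141, 0.1277]
ee_rot: [-0.179, 0.684, -0.684, 0.18]
ft_force: [-3.2, -0.4, 6.2]
grip_width: 0.098
```

```bash
python3 g.py 0.577 0.110 0.127 -17.5|head -1
```

```text
t 25.9167 pos [0.5845 0.0141 0.1277] yaw -60.63 q7 -1.199 w 0.098 F [-3.23 -0.43  6.24] T [-0.174  0.684  0.1  ]
```

Request:
send_rows([
  [5, 0, 0, 0, 0, 0.03, 0],
  [5, 0, 0, 0, 0, 0.06, 0],
  [5, 0, 0, 0, 0, 0.06, 0],
])

```text
clock: 26.17
position: [0.5844, 0.0142, 0.1276]
ee_rot: [-0.158, 0.689, -0.689, 0.159]
ft_force: [-3.7, -0.8, 7.6]
grip_width: 0.093
```

```bash
python3 g.py 0.577 0.110 0.127 -17.5|head -1
```

```text
t 26.1667 pos [0.5844 0.0142 0.1276] yaw -64.06 q7 -1.257 w 0.093 F [-3.7  -0.8   7.62] T [-0.153  0.7    0.102]
```

Request:
send_rows([
  [5, 0, 0, 0, 0, 0.03, 0],
  [5, 0, 0, 0, 0, 0.06, 0],
  [5, 0, 0, 0, 0, 0.06, 0],
])

```text
clock: 26.42
position: [0.5844, 0.0143, 0.1276]
ee_rot: [-0.138, 0.694, -0.693, 0.138]
ft_force: [-3.7, 0.2, 7.2]
grip_width: 0.094
```

```bash
python3 g.py 0.577 0.110 0.127 -17.5|head -1
```

```text
t 26.4167 pos [0.5844 0.0143 0.1276] yaw -67.49 q7 -1.315 w 0.094 F [-3.66  0.21  7.22] T [-0.095  0.709  0.055]
```

181.6°.

Request:
send_rows([
  [5, 0, 0, 0, 0, 0.03, 0],
  [5, 0, 0, 0, 0, 0.06, 0],
  [5, 0, 0.0001, 0, 0, 0.06, 0],
])

```text
clock: 26.67
position: [0.5844, 0.0143, 0.1276]
ee_rot: [-0.117, 0.697, -0.697, 0.118]
ft_force: [-4.3, -0.1, 8.0]
grip_width: 0.095
```

```bash
python3 g.py 0.577 0.110 0.127 -17.5|head -1
```

```text
t 26.6667 pos [0.5844 0.0143 0.1276] yaw -70.93 q7 -1.372 w 0.095 F [-4.31 -0.1   8.03] T [-0.133  0.858  0.106]
```

Request:
send_rows([
  [5, 0, 0, 0, 0, 0.03, 0],
  [5, 0, 0, 0, 0, 0.06, 0],
  [5, 0, 0, 0, 0, 0.06, 0],
])

```text
clock: 26.92
position: [0.5844, 0.0144, 0.1276]
ee_rot: [-0.096, 0.701, -0.7, 0.097]
ft_force: [-3.9, 0.1, 7.3]
grip_width: 0.097
```

```bash
python3 g.py 0.577 0.110 0.127 -17.5|head -1
```

```text
t 26.9167 pos [0.5844 0.0144 0.1276] yaw -74.36 q7 -1.43 w 0.097 F [-3.91  0.15  7.31] T [-0.09   0.792  0.073]
```

Request:
send_rows([
  [5, 0, 0, 0, 0, 0.03, 0],
  [5, 0, 0, 0, 0, 0.06, 0],
  [5, 0, 0, 0, 0, 0.06, 0],
])

```text
clock: 27.17
position: [0.5843, 0.0144, 0.1275]
ee_rot: [-0.075, 0.703, -0.703, 0.075]
ft_force: [-4.2, 1.0, 7.1]
grip_width: 0.095
```

```bash
python3 g.py 0.577 0.110 0.127 -17.5|head -1
```

```text
t 27.1667 pos [0.5843 0.0144 0.1275] yaw -77.8 q7 -1.488 w 0.095 F [-4.21  1.01  7.07] T [-0.108  0.868  0.101]
```

192°.

Request:
send_rows([
  [5, 0, 0, 0, 0, 0.03, 0],
  [5, 0, 0, 0, 0, 0.06, 0],
  [5, 0, 0.0001, 0, 0, 0.06, 0],
])

```text
clock: 27.42
position: [0.5843, 0.0144, 0.1275]
ee_rot: [-0.054, 0.705, -0.705, 0.054]
ft_force: [-4.6, 0.7, 8.2]
grip_width: 0.096
```

```bash
python3 g.py 0.577 0.110 0.127 -17.5|head -1
```

```text
t 27.4167 pos [0.5843 0.0144 0.1275] yaw -81.23 q7 -1.545 w 0.096 F [-4.62  0.74  8.2 ] T [-0.097  1.041  0.093]
```

Request:
send_rows([
  [5, 0, 0, 0, 0, 0.03, 0],
  [5, 0, 0, 0, 0, 0.055, 0],
  [5, 0, 0, 0, 0, 0.055, 0],
])

```text
clock: 27.67
position: [0.5843, 0.0145, 0.1275]
ee_rot: [-0.034, 0.707, -0.706, 0.035]
ft_force: [-4.5, 0.5, 9.2]
grip_width: 0.099
```

```bash
python3 g.py 0.577 0.110 0.127 -17.5|head -1
```

```text
t 27.6667 pos [0.5843 0.0145 0.1275] yaw -84.36 q7 -1.598 w 0.099 F [-4.54  0.46  9.18] T [0.002 0.924 0.113]
```

Request:
send_rows([
  [5, 0, 0, 0, 0, 0.03, 0],
  [5, 0, 0, 0, 0, 0.055, 0],
  [5, 0, 0, 0, 0, 0.055, 0],
])

```text
clock: 27.92
position: [0.5843, 0.0146, 0.1275]
ee_rot: [-0.015, 0.707, -0.707, 0.016]
ft_force: [-4.0, 0.1, 9.5]
grip_width: 0.097
```

```bash
python3 g.py 0.577 0.110 0.127 -17.5|head -1
```

```text
t 27.9167 pos [0.5843 0.0146 0.1275] yaw -87.48 q7 -1.651 w 0.097 F [-3.96  0.1   9.52] T [-0.048  0.97   0.454]
```

Stopped at about 201°.

Request:
send_rows([
  [5, 0, 0, 0, 0, 0.01, 0],
  [5, 0, 0, 0, 0, 0.025, 0],
  [5, 0, 0, 0, 0, 0.025, 0],
])

```text
clock: 28.17
position: [0.5843, 0.0146, 0.1275]
ee_rot: [-0.007, 0.707, -0.707, 0.007]
ft_force: [-3.8, 1.3, 8.7]
grip_width: 0.094
```

```bash
python3 g.py 0.577 0.110 0.127 -17.5|head -1
```

```text
t 28.1667 pos [0.5843 0.0146 0.1275] yaw -88.85 q7 -1.674 w 0.094 F [-3.78  1.3   8.73] T [-0.052  0.928  0.603]
```

Request:
send_rows([
  [5, 0, 0, 0, 0, 0.012, 0],
  [5, 0, 0, 0, 0, 0.012, 0],
])

```text
clock: 28.33
position: [0.5843, 0.0146, 0.1275]
ee_rot: [-0.003, 0.707, -0.707, 0.003]
ft_force: [-4.3, 0.3, 8.3]
grip_width: 0.098
```

```bash
python3 g.py 0.577 0.110 0.127 -17.5|head -1
```

```text
t 28.3333 pos [0.5843 0.0146 0.1275] yaw -89.51 q7 -1.685 w 0.098 F [-4.33  0.3   8.31] T [-0.077  0.963  0.719]
```

Request:
send_rows([
  [35, 0, 0, 0, 0, 0, 0],
  [35, 0, 0, 0, 0, 0, 0],
  [35, 0, 0, 0, 0, 0, 0],
  [35, 0, 0, 0, 0, 0, 0],
  [35, 0, -0.03, 0, 0, 0, 0],
  [35, 0, -0.06, 0, 0, 0, 0],
  [35, 0, -0.065, 0, 0, -0.1, 0],
])

```text
clock: 28.92
position: [0.5863, 0.0136, 0.1961]
ee_rot: [-0.035, 0.706, -0.706, 0.039]
ft_force: [0.8, 0.2, 0.3]
grip_width: 0.351
```

```bash
python3 g.py 0.4805 0.1007 0.195 80; python3 wl.py w8
```

```text
t 28.9167 pos [0.5863 0.0136 0.1961] yaw -83.97 q7 -1.585 w 0.351 F [0.8  0.18 0.34] T [-0.018 -0.01  -0.029]
shift [ 0.096   0.0005 -0.0977] rv [-9.2000e-03 -2.8619e+00 -1.0000e-03] dyaw 163.97499719782354
[268. 216.] 529 0.142 [0.5983 0.0175] [21.2  8.6] [0.5992 0.0177] 5.0
[ 90. 217.] 445 0.1421 [0.5877 0.1177] [19.8  8.5] [0.5879 0.1176] 32.4
[115. 258.] 369 0.142 [0.5643 0.1046] [18.9  8.6] [0.5643 0.104 ] 27.5
[268. 262.] 349 0.142 [0.5722 0.015 ] [18.6  8.8] [0.5712 0.0148] 8.4
[264. 360.] 404 0.1419 [0.5026 0.01  ] [21.3  8.8] [0.5037 0.0101] 18.4
```

Request:
send_rows([
  [35, 0.096, 0, -0.098, 0, -1.24, 0],
  [35, 0.096, 0, -0.098, 0, -1.24, 0],
  [35, 0.096, 0, -0.098, 0, -1.24, 0],
  [35, 0.096, 0, -0.098, 0, -1.24, 0],
  [35, 0.096, 0, -0.098, 0, -1.24, 0],
  [35, 0.096, 0, -0.098, 0, -1.24, 0],
  [35, 0.096, 0, -0.098, 0, -1.24, 0],
  [35, 0.096, 0, -0.098, 0, -1.24, 0],
  [35, 0.096, 0, -0.098, 0, -1.24, 0],
  [35, 0.096, 0, -0.098, 0, -1.24, 0],
])

```text
clock: 29.8
position: [0.4779, 0.1005, 0.1902]
ee_rot: [-0.443, 0.552, -0.552, 0.442]
ft_force: [-0.6, -0.2, 0.0]
grip_width: 0.347
```

Request:
send_rows([
  [35, 0, 0, 0, 0, -1.24, 0],
  [35, 0, 0, 0, 0, -1.24, 0],
  [35, 0, 0, 0, 0, -1.24, 0],
  [35, 0, 0, 0, 0, -1.24, 0],
  [35, 0, 0, 0, 0, -1.24, 0],
  [35, 0, 0, 0, 0, -1.24, 0],
  [35, 0, 0, 0, 0, -1.24, 0],
  [35, 0, 0, 0, 0, -1.24, 0],
  [35, 0, 0, 0, 0, -1.24, 0],
  [35, 0, 0, 0, 0, -1.24, 0],
])

```text
clock: 30.63
position: [0.4779, 0.1005, 0.1902]
ee_rot: [0.681, -0.193, 0.192, -0.68]
ft_force: [0.4, -0.1, 0.2]
grip_width: 0.352
```

```bash
python3 g.py 0.480 0.1005 0.195 104.7
```

```text
t 30.6333 pos [0.4779 0.1005 0.1902] yaw 58.48 q7 0.701 w 0.352 F [ 0.41 -0.12  0.2 ] T [ 0.023  0.008 -0.002]
shift [ 0.0018 -0.0048  0.0011] rv [ 3.000e-04 -8.068e-01 -1.300e-03] dyaw 46.224655401864
```

Request:
send_rows([
  [35, 0.002, 0, 0.001, 0, -0.12, 0],
  [35, 0.002, 0, 0.001, 0, -0.24, 0],
  [35, 0.002, 0, 0.001, 0, -0.36, 0],
  [35, 0.002, 0, 0.001, 0, -0.48, 0],
  [35, 0.002, 0, 0.001, 0, -0.6, 0],
  [35, 0.002, 0, 0.001, 0, -0.72, 0],
  [35, 0.002, 0, 0.001, 0, -0.805, 0],
  [35, 0.002, 0, 0.001, 0, -0.805, 0],
])

```text
clock: 31.3
position: [0.4801, 0.1003, 0.1902]
ee_rot: [-0.701, -0.089, 0.09, 0.701]
ft_force: [0.3, -1.0, 0.7]
grip_width: 0.348
```

```bash
python3 g.py 0.480 0.1005 0.128 104.7; python3 wl.py w9
```

```text
t 31.3 pos [0.4801 0.1003 0.1902] yaw 104.48 q7 1.502 w 0.348 F [ 0.33 -0.99  0.72] T [-0.005  0.075 -0.032]
shift [0.     0.0622 0.0002] rv [-0.0002 -0.0039 -0.0012] dyaw 0.2216247109298024
[ 99. 187.] 820 0.142 [0.4767 0.0036] [21.2  9. ] [0.4758 0.0038] 17.8
[272. 219.] 574 0.1451 [0.4672 0.0989] [20.9  8.8] [0.4665 0.0988] 15.3
[105. 240.] 463 0.1422 [0.5018 0.0107] [20.   8.6] [0.5025 0.0114] 12.8
[272. 266.] 413 0.1452 [0.4931 0.1053] [18.   8.4] [0.4932 0.1055] 15.7
[101. 326.] 209 0.1417 [0.5243 0.0325] [ 5.1 96.6] [0.5601 0.0145] -25.3
[247. 362.] 902 0.1418 [0.57   0.1089] [36.9  9. ] [0.5644 0.1064] 36.8
```

View pics/w9.png

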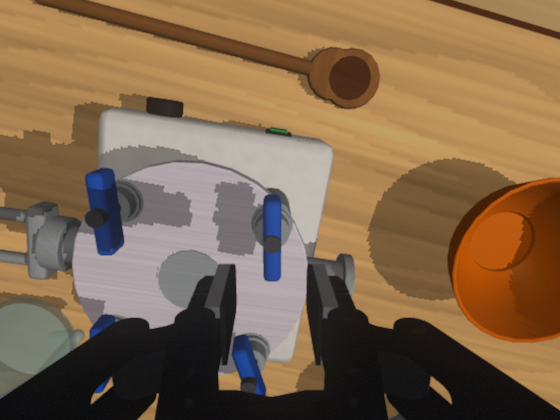

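Request:
send_rows([
  [35, 0, 0.025, 0, 0, 0, 0],
  [35, 0, 0.05, 0, 0, 0, 0],
  [35, 0, 0.0625, 0, 0, 0, 0],
  [35, 0, 0.0625, 0, 0, 0, 0],
  [5, 0, 0.0625, 0, 0, 0, 0],
  [5, 0, 0.0625, 0, 0, 0, 0],
  [5, 0, 0.0625, 0, 0, 0, 0],
  [5, 0, 0.0625, 0, 0, 0, 0],
  [5, 0, 0.0625, 0, 0, 0, 0],
])

```text
clock: 32.1
position: [0.4808, 0.1008, 0.1294]
ee_rot: [-0.702, -0.089, 0.088, 0.702]
ft_force: [-2.1, 1.0, 3.5]
grip_width: 0.094
```

```bash
python3 g.py 0.480 0.1003 0.128 104.4
```

```text
t 32.1 pos [0.4808 0.1008 0.1294] yaw 104.34 q7 1.48 w 0.094 F [-2.1   1.01  3.45] T [0.312 0.505 0.057]
shift [-0.0009  0.0014 -0.0003] rv [-0.0001 -0.0011  0.0012] dyaw 0.06317895894147796
```

Request:
send_rows([
  [5, 0, 0.0001, 0, 0, 0.1, 0],
  [5, 0, 0.0002, 0, 0, 0.2, 0],
  [5, 0, 0.0003, 0, 0, 0.3, 0],
  [5, 0, 0.0004, 0, 0, 0.4, 0],
  [5, 0, 0.0005, 0, 0, 0.5, 0],
  [5, 0, 0.0006, 0, 0, 0.6, 0],
  [5, 0, 0.0007, 0, 0, 0.7, 0],
  [5, 0, 0.0008, 0, 0, 0.8, 0],
  [5, 0, 0.0009, 0, 0, 0.9, 0],
  [5, 0, 0.001, 0, 0, 1.0, 0],
])

```text
clock: 32.93
position: [0.4807, 0.1004, 0.1284]
ee_rot: [0.657, -0.26, 0.261, -0.657]
ft_force: [-4.9, -0.8, 5.4]
grip_width: 0.097
```

```bash
python3 g.py 0.480 0.1003 0.128 104.4
```

```text
t 32.9333 pos [0.4807 0.1004 0.1284] yaw 46.75 q7 0.485 w 0.097 F [-4.88 -0.84  5.41] T [-0.159  0.9    0.128]
shift [-0.0005  0.0004 -0.0005] rv [ 1.0000e-04 -1.0061e+00  7.0000e-04] dyaw 57.645987915338395
```

Request:
send_rows([
  [5, -0.0003, 0.0001, -0.0005, 0, 0.1, 0],
  [5, -0.0007, 0.0002, -0.001, 0, 0.2, 0],
  [5, -0.0007, 0.0003, -0.001, 0, 0.3, 0],
  [5, -0.0007, 0.0004, -0.001, 0, 0.4, 0],
  [5, -0.0007, 0.0005, -0.001, 0, 0.5, 0],
  [5, -0.0007, 0.0006, -0.001, 0, 0.6, 0],
  [5, -0.0007, 0.0007, -0.001, 0, 0.7, 0],
  [5, -0.0007, 0.0008, -0.001, 0, 0.8, 0],
  [5, -0.0007, 0.0009, -0.001, 0, 0.9, 0],
  [5, -0.0007, 0.001, -0.001, 0, 1.0, 0],
])

```text
clock: 33.77
position: [0.4801, 0.1002, 0.1276]
ee_rot: [0.451, -0.543, 0.544, -0.452]
ft_force: [-1.0, -0.8, 4.1]
grip_width: 0.095
```

```bash
python3 g.py 0.480 0.1003 0.128 104.4
```

```text
t 33.7667 pos [0.4801 0.1002 0.1276] yaw -10.55 q7 -0.505 w 0.095 F [-1.04 -0.77  4.1 ] T [0.004 0.255 0.111]
shift [-0.0001 -0.0004 -0.0001] rv [-1.7000e-03 -2.0062e+00  1.6000e-03] dyaw 114.94638126058396
```

Request:
send_rows([
  [5, 0, 0.0001, 0, 0, 0.1, 0],
  [5, 0, 0.0002, 0, 0, 0.2, 0],
  [5, 0, 0.0003, 0, 0, 0.3, 0],
  [5, 0, 0.0004, 0, 0, 0.4, 0],
  [5, 0, 0.0005, 0, 0, 0.5, 0],
  [5, 0, 0.0006, 0, 0, 0.58, 0],
  [5, 0, 0.0006, 0, 0, 0.63, 0],
  [5, 0, 0.0006, 0, 0, 0.63, 0],
])

```text
clock: 34.43
position: [0.4799, 0.1004, 0.1269]
ee_rot: [0.262, -0.657, 0.657, -0.263]
ft_force: [-1.9, 1.5, 5.7]
grip_width: 0.095
```

```bash
python3 g.py 0.4895 0.006 0.128 103|head -1
```

```text
t 34.4333 pos [0.4799 0.1004 0.1269] yaw -46.49 q7 -1.127 w 0.095 F [-1.89  1.49  5.71] T [0.223 0.518 0.014]
```

Request:
send_rows([
  [5, 0, 0, 0, 0, 0.03, 0],
  [5, 0, 0, 0, 0, 0.06, 0],
  [5, 0, 0.0001, 0, 0, 0.06, 0],
])

```text
clock: 34.68
position: [0.4798, 0.1004, 0.1268]
ee_rot: [0.243, -0.664, 0.664, -0.244]
ft_force: [-3.6, 0.8, 7.1]
grip_width: 0.097
```

```bash
python3 g.py 0.577 0.110 0.127 -17.5|head -1
```

```text
t 34.6833 pos [0.4798 0.1004 0.1268] yaw -49.77 q7 -1.184 w 0.097 F [-3.58  0.84  7.15] T [0.124 0.744 0.093]
```

154.1°.

Request:
send_rows([
  [5, 0, 0, 0, 0, 0.03, 0],
  [5, 0, 0, 0, 0, 0.06, 0],
  [5, 0, 0, 0, 0, 0.06, 0],
])

```text
clock: 34.93
position: [0.4798, 0.1005, 0.1268]
ee_rot: [0.223, -0.671, 0.671, -0.224]
ft_force: [-3.0, 1.2, 6.7]
grip_width: 0.102
```

```bash
python3 g.py 0.577 0.110 0.127 -17.5|head -1
```

```text
t 34.9333 pos [0.4798 0.1005 0.1268] yaw -53.2 q7 -1.244 w 0.102 F [-3.    1.25  6.7 ] T [0.27  0.607 0.054]
```

Request:
send_rows([
  [5, 0, 0, 0, 0, 0.03, 0],
  [5, 0, 0, 0, 0, 0.06, 0],
  [5, 0, 0, 0, 0, 0.06, 0],
])

```text
clock: 35.18
position: [0.4798, 0.1005, 0.1267]
ee_rot: [-0.203, 0.677, -0.677, 0.203]
ft_force: [-2.5, 0.7, 5.6]
grip_width: 0.096
```

```bash
python3 g.py 0.577 0.110 0.127 -17.5|head -1
```

```text
t 35.1833 pos [0.4798 0.1005 0.1267] yaw -56.64 q7 -1.303 w 0.096 F [-2.46  0.71  5.57] T [0.241 0.534 0.079]
```

Request:
send_rows([
  [5, 0, 0, 0, 0, 0.03, 0],
  [5, 0, 0, 0, 0, 0.06, 0],
  [5, 0, 0, 0, 0, 0.06, 0],
])

```text
clock: 35.43
position: [0.4798, 0.1005, 0.1267]
ee_rot: [-0.182, 0.683, -0.683, 0.183]
ft_force: [-2.0, 1.8, 5.5]
grip_width: 0.094
```

```bash
python3 g.py 0.577 0.110 0.127 -17.5|head -1
```

```text
t 35.4333 pos [0.4798 0.1005 0.1267] yaw -60.06 q7 -1.363 w 0.094 F [-2.03  1.78  5.48] T [0.299 0.542 0.149]
```

Request:
send_rows([
  [5, 0, 0, 0, 0, 0.03, 0],
  [5, 0, 0, 0, 0, 0.055, 0],
  [5, 0, 0.0001, 0, 0, 0.055, 0],
])

```text
clock: 35.68
position: [0.4798, 0.1005, 0.1266]
ee_rot: [-0.163, 0.688, -0.688, 0.164]
ft_force: [-3.3, 1.3, 7.4]
grip_width: 0.1
```

```bash
python3 g.py 0.577 0.110 0.127 -17.5|head -1
```

```text
t 35.6833 pos [0.4798 0.1005 0.1266] yaw -63.2 q7 -1.417 w 0.1 F [-3.33  1.3   7.4 ] T [0.328 0.657 0.081]
```

167.5°.

Request:
send_rows([
  [5, 0, 0, 0, 0, 0.03, 0],
  [5, 0, 0, 0, 0, 0.06, 0],
  [5, 0, 0, 0, 0, 0.06, 0],
])

```text
clock: 35.93
position: [0.4798, 0.1006, 0.1266]
ee_rot: [-0.143, 0.693, -0.692, 0.144]
ft_force: [-2.8, 2.2, 6.1]
grip_width: 0.095
```

```bash
python3 g.py 0.577 0.110 0.127 -17.5|head -1
```

```text
t 35.9333 pos [0.4798 0.1006 0.1266] yaw -66.64 q7 -1.476 w 0.095 F [-2.8   2.15  6.09] T [0.345 0.569 0.053]
```

Request:
send_rows([
  [5, 0, 0, 0, 0, 0.03, 0],
  [5, 0, 0, 0, 0, 0.06, 0],
  [5, 0, 0, 0, 0, 0.06, 0],
])

```text
clock: 36.18
position: [0.4797, 0.1006, 0.1265]
ee_rot: [-0.122, 0.697, -0.696, 0.123]
ft_force: [-2.8, 0.6, 5.4]
grip_width: 0.098
```

```bash
python3 g.py 0.577 0.110 0.127 -17.5|head -1
```

```text
t 36.1833 pos [0.4797 0.1006 0.1265] yaw -70.08 q7 -1.536 w 0.098 F [-2.81  0.61  5.38] T [0.332 0.511 0.113]
```

Request:
send_rows([
  [5, 0, 0, 0, 0, 0.03, 0],
  [5, 0, 0, 0, 0, 0.06, 0],
  [5, 0, 0, 0, 0, 0.06, 0],
])

```text
clock: 36.43
position: [0.4798, 0.1006, 0.1265]
ee_rot: [-0.101, 0.7, -0.7, 0.102]
ft_force: [-2.0, 2.2, 6.4]
grip_width: 0.098
```

```bash
python3 g.py 0.577 0.110 0.127 -17.5|head -1
```

```text
t 36.4333 pos [0.4798 0.1006 0.1265] yaw -73.52 q7 -1.595 w 0.098 F [-2.03  2.19  6.43] T [0.486 0.5   0.042]
```

Request:
send_rows([
  [5, 0, 0, 0, 0, 0.03, 0],
  [5, 0, 0, 0, 0, 0.06, 0],
  [5, 0, 0, 0, 0, 0.06, 0],
])

```text
clock: 36.68
position: [0.4797, 0.1006, 0.1265]
ee_rot: [-0.08, 0.703, -0.702, 0.081]
ft_force: [-2.0, 2.0, 6.1]
grip_width: 0.099
```

```bash
python3 g.py 0.577 0.110 0.127 -17.5|head -1
```

```text
t 36.6833 pos [0.4797 0.1006 0.1265] yaw -76.94 q7 -1.655 w 0.099 F [-1.95  2.05  6.12] T [0.509 0.462 0.117]
```

181.3°.

Request:
send_rows([
  [5, 0, 0, 0, 0, 0.03, 0],
  [5, 0, 0, 0, 0, 0.06, 0],
  [5, 0, 0.0001, 0, 0, 0.06, 0],
])

```text
clock: 36.93
position: [0.4797, 0.1007, 0.1265]
ee_rot: [-0.059, 0.705, -0.704, 0.06]
ft_force: [-3.2, 2.4, 7.5]
grip_width: 0.098
```

```bash
python3 g.py 0.577 0.110 0.127 -17.5|head -1
```

```text
t 36.9333 pos [0.4797 0.1007 0.1265] yaw -80.37 q7 -1.714 w 0.098 F [-3.18  2.44  7.49] T [0.485 0.716 0.086]
```

Request:
send_rows([
  [5, 0, 0, 0, 0, 0.03, 0],
  [5, 0, 0, 0, 0, 0.055, 0],
  [5, 0, 0, 0, 0, 0.055, 0],
])

```text
clock: 37.18
position: [0.4798, 0.1007, 0.1265]
ee_rot: [-0.04, 0.706, -0.706, 0.041]
ft_force: [-3.0, 2.1, 6.9]
grip_width: 0.1
```

```bash
python3 g.py 0.577 0.110 0.127 -17.5|head -1
```

```text
t 37.1833 pos [0.4798 0.1007 0.1265] yaw -83.5 q7 -1.768 w 0.1 F [-2.96  2.15  6.95] T [0.505 0.575 0.081]
```

Request:
send_rows([
  [5, 0, 0, 0, 0, 0.03, 0],
  [5, 0, 0, 0, 0, 0.06, 0],
  [5, 0, 0, 0, 0, 0.06, 0],
])

```text
clock: 37.43
position: [0.4797, 0.1007, 0.1265]
ee_rot: [-0.019, 0.707, -0.707, 0.02]
ft_force: [-3.1, 3.0, 6.2]
grip_width: 0.095
```

```bash
python3 g.py 0.577 0.110 0.127 -17.5|head -1
```

```text
t 37.4333 pos [0.4797 0.1007 0.1265] yaw -86.91 q7 -1.828 w 0.095 F [-3.12  2.99  6.24] T [0.393 0.63  0.574]
```

Stopped at about 191°.

Request:
send_rows([
  [5, 0, 0, 0, 0, 0.01, 0],
  [5, 0, 0, 0, 0, 0.02, 0],
  [5, 0, 0, 0, 0, 0.02, 0],
])

```text
clock: 37.68
position: [0.4797, 0.1007, 0.1265]
ee_rot: [-0.012, 0.707, -0.707, 0.013]
ft_force: [-1.8, 1.5, 5.8]
grip_width: 0.095
```

```bash
python3 g.py 0.577 0.110 0.127 -17.5|head -1
```

```text
t 37.6833 pos [0.4797 0.1007 0.1265] yaw -87.97 q7 -1.846 w 0.095 F [-1.8   1.49  5.81] T [0.447 0.589 0.641]
```

Request:
send_rows([
  [35, 0, 0, 0, 0, 0, 0],
  [35, 0, 0, 0, 0, 0, 0],
  [35, 0, 0, 0, 0, 0, 0],
  [35, 0, 0, 0, 0, 0, 0],
  [35, 0, -0.03, 0, 0, 0, 0],
  [35, 0, -0.06, 0, 0, 0, 0],
  [35, 0, -0.09, 0, 0, 0, 0],
  [35, 0, -0.12, 0, 0, 0, 0],
  [35, 0, -0.12, 0, 0, 0, 0],
  [35, 0, -0.12, 0, 0, 0, 0],
])

```text
clock: 38.52
position: [0.4802, 0.1003, 0.2472]
ee_rot: [-0.01, 0.707, -0.707, 0.012]
ft_force: [0.5, -0.8, -1.2]
grip_width: 0.352
```

```bash
python3 g.py 0.48 0.1 0.25 -90|head -1; python3 - <<'E'
from workcell import *
from h import *
for n in ["side","scene"]:
    c=camera(n)
    for b in bars(c):print(n,*b)
    cv2.imwrite("pics/%s9.png"%n,c["pixels"][:,:,::-1])
    P,_,_=cloud(c);
    if n=="side":
        for u,v in [(310,235),(290,225),(330,240)]:print(P[v,u].round(4))
E
python3 wl.py w10
```

```text
t 38.5167 pos [0.4802 0.1003 0.2472] yaw -88.17 q7 -1.84 w 0.352 F [ 0.52 -0.77 -1.21] T [0.018 0.03  0.036]
side [293. 200.] 249 0.1402 [0.5837 0.0163] [45.5 11.1] [0.5832 0.017 ] 6.6
side [347. 215.] 251 0.1401 [0.4882 0.0067] [45.3 10.7] [0.4859 0.007 ] 17.8
side [271. 237.] 283 0.1401 [0.5739 0.1122] [44.7  8.8] [0.5742 0.1126] 30.2
side [328. 255.] 304 0.1406 [0.4789 0.1017] [45.4  9.8] [0.4784 0.1027] 7.9
[0.5301 0.0563 0.1065]
[0.5706 0.0522 0.1064]
[0.496  0.0496 0.106 ]
scene [296. 171.] 62 0.1425 [0.4909 0.0045] [41.6  6.9] [0.4915 0.0047] 14.6
scene [330. 188.] 67 0.1426 [0.4819 0.0995] [44.9  8. ] [0.4821 0.0998] 7.7
scene [274. 198.] 79 0.1427 [0.5853 0.0142] [45.2  8.1] [0.5877 0.0145] 5.5
scene [310. 222.] 36 0.1422 [0.5886 0.1153] [18.2  6.8] [0.5889 0.1159] 29.4
[408.  53.] 1503 0.1421 [0.585 0.017] [46.7 10. ] [0.5853 0.0175] 5.6
[248.  43.] 438 0.1422 [0.5873 0.1183] [19.5  8.8] [0.5876 0.1187] 28.8
[269.  84.] 426 0.1422 [0.564  0.1049] [19.8  9. ] [0.5639 0.1049] 31.7
[403. 181.] 372 0.1421 [0.5034 0.0108] [19.5  9.2] [0.504  0.0111] 21.8
[267. 192.] 314 0.142 [0.4935 0.104 ] [19.6  8.3] [0.4941 0.1041] 7.0
[407. 221.] 330 0.1423 [0.4766 0.0037] [17.5  9.3] [0.4759 0.0038] 19.3
[271. 231.] 226 0.1422 [0.4668 0.1006] [17.3  7.8] [0.4663 0.1005] 9.1
```

View pics/side9.png

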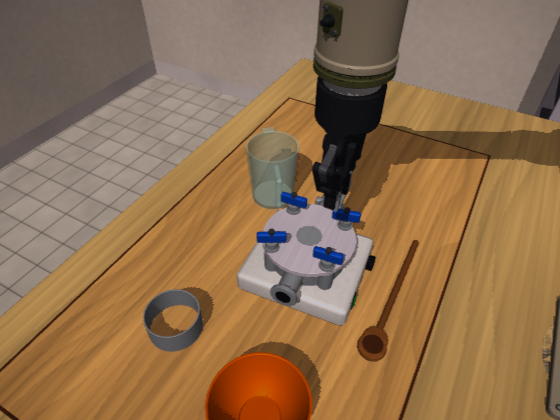

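View pics/w10.png

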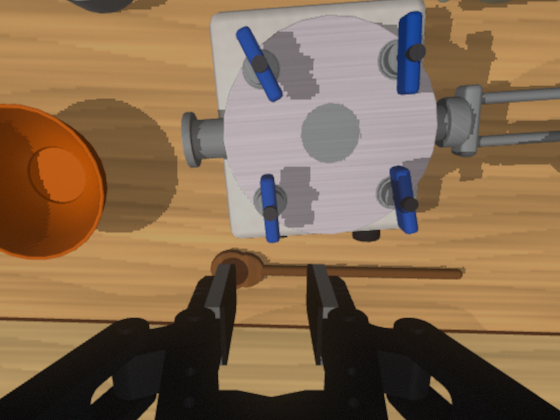

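The side view shows the jug, bowl, ring and spoon where they were. All four bars are at the same height, and the gripper is well clear.

```bash
python3 -c "
from workcell import *
print(hand_in(), get_obs()['clock'])"
```

```text
the job is handed in; nothing more can be done
the job is handed in; nothing more can be done
```

All four nuts are tightened hand-snug in crosswise order: a (far left), c (near right), b (far right), d (near left). I handed the job in with the arm clear of everything, about 39 s on the clock out of the 72 allowed.

I turned each nut clockwise in one grip, with small steps over the last part. I stopped when the wrist moment jumped from about 0.1 Nm of drag.

| Nut | Turn when it stopped | Peak moment (Nm) |
|---|---|---|
| a | about 196° | 0.67 |
| c | about 181° | 0.69 |
| b | about 202° | 0.72 |
| d | about 191° | 0.64 |

- **Torque:** all four peaks lie inside the 0.4–1.2 Nm hand-snug range. I only read the moment after each step, so a brief higher peak within a step would not have shown.
- **Height:** in the wrist camera all four bars sank 3.0 mm, to within about 0.3 mm of each other. The side camera showed the plate about 3.7 mm lower, against an expected 2.8 mm, but its heights are only good to about 2 mm.
- **Other objects:** in the last pictures the jug, bowl, pastry ring and spoon looked unmoved.
- **Forces:** the wrist force stayed at or below about 11 N in every reading I took.

No check failed.

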